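Dock phone parts and find their hidden test points

ROBOT

A 6-joint arm with a two-finger parallel gripper is mounted at the origin on a cart in front of the work surface, level with it; the furniture and walls round the work are solid. World frame = base frame: x ahead of the robot, y to its left, z up, the work surface at z = 0. Lengths are in m, angles in rad, forces in N, time in s.
With the tool pointing down it reaches from about 0.35 to 0.85 m from the base axis. Payload 8.1 kg.
Tool frame: the origin (TCP) lies at the centre of the arm's flange, where the gripper is bolted on; the fingertips stand 186 mm ahead of it and the grasp point (between the pads) lies 167 mm ahead of it; z points along the fingers, y is the line along which they close (so a half turn about z gives the same grasp; the last joint's range is limited). The gripper opens to 93 mm and grips with 3 to 60 N. Pads are 15 mm wide; open, the fingers measure 128 mm over their backs; the gripper's body (75 mm by 188 mm) begins 65 mm behind the grasp point.
Start: joints at [-1.255, 0.13, 1.488, -0, 1.523, -0.085], TCP at [0.234, -0.552, 0.405] pointing down, gripper open.
Joint ranges: [-2.96, 2.96], [-0.89, 2.26], [0.02, 2.5], [-1.34, 4.48], [0, 2.73], [-2.66, 2.66]. Speed limits (rad/s): [2.39, 2.39, 2.79, 3.14, 3.14, 3.14].

INTERFACE

Orientations are given as a rotation vector (axis times angle).
In Python, from plant import robot gives the robot as it stands.
- The arm moves only by the tool apply_moves, never from a script. Its argument "series" is a list of rows, each a list of 2 entries, a list of its own where there are three numbers: the shift along the tool's x, y, z in mm, then the turn, a rotation vector about the tool's x, y, z in rad. A call has 1 to 12 rows; each row shifts and turns the commanded pose from where the row before left it, along the tool's axes as they then stand; what a row does not reach is not made up. A row lasts 1/12 s, in which the tool goes at most 41.7 mm and 7.16 degrees, less where a joint would pass 70% of its speed; a pose out of reach is approached as far as the arm can. A call is refused whole if a number of a shift passes 41.7 or a number of a turn 0.125, either way. A call with a gripper value outside its range is refused whole. "claw" is the opening, from 0 (shut) to 1 (fully open), set as the call begins (left out, the last holds). The fingers move at their own pace and stop on an object; "newtons" is the grip in N (left out, the last holds). Time passes only in rows, so rows that do not move let the fingers close. It gives the time, the measured TCP pose, the force, the opening and the grip force at its end, in the units of the state.
- robot.read_state(): the state, without advancing time (a new reading comes with each control period).
- robot.read_camera(name): name is "scene" or "top" or "wrist"; returns (picture, depth): 480x640x3 uint8, blue, green, red; 480x640 float32, m along the optical axis (not along the pixel's ray), 0 where there is no reading.
- robot.calibration(name): a dict with "fx", "fy", "cx", "cy" (pixels), "D" ([k1, k2, p1, p2, k3] as OpenCV has them; the pictures are not rectified), "extrinsics" (4x4, takes a point from world to camera coordinates). Camera axes: x right, y down, z forward; pixel columns grow to the right and rows downward; lengths in m; the calibration is good to about 2 mm. A picture is of the moment at which its call begins: read the wrist's pose just before it. calibration takes no time and is no camera call; for the wrist camera it gives the pose at the moment of the call.
- robot.close_job(): hands the job in; it is judged then, once.
The state is a dict: "t": time; "q": joint angles; "dq": joint speeds; "joint_torque": joint torques, N m; "tool_pos": TCP position; "orientation": TCP orientation; "force": force on the tool from outside, world axes, zero at the start; "wrist_torque": the same for the moment, N m; "opening": finger opening in m; "gripper_force": force on a finger pad.
Only numpy, scipy, OpenCV 4.12 (cv2) and the standard library are available. Lean on these libraries where they do the work, as an engineer would, in place of code of your own. Each camera call takes 0.05 s, during which the arm holds its last target. There are 200 camera calls.

TASK

Seat each of the two or three phone parts lying directly on the bench top to the left of the test docks, face up, in the dock whose nest fits its outline, before any testing. Then take the yellow spring probe and, in each loaded dock, slide its tip along the slot until it drops into the hidden test point, and press down there until the red tell-tale pin stands fully up. Finally put the probe back upright in its stand; leave the jar and the roll of tape alone.

Things in the scene. Friction and masses are not known exactly. Their poses are not given: they have to be found in the camera images.
- board_small_mid (a point): phone back with a green circuit board showing at one end, 112x54x9 mm (solid height 6 mm), lying flat face up, loose on the bench; may be absent (None). Point at its centre, 3 mm above its underside; x along its 112 mm length, y across, z up. Grip it across its 54 mm width, at mid-length.
- dock_small_nest (a point): dock with orange guide walls, fixed: grey base (118 wide, 6 thick) with a nest for the 112x54 mm part, 2 mm to spare all round. Floor (black pad) 12 mm above the bench; walls flare out at the top, ending 25 mm above the bench; long sides open for fingers over the middle 60 mm. Point: nest centre, 3 mm above its floor, where the seated part's centre comes; x along the nest to the slot block, y across. Either way round.
- dock_small_slot (a point): orange dock's probe slot: middle of its mouth in the top (28 mm above the bench) of the grey block (36 mm in x, 118 in y), 84 mm in x from the nest's centre. Slot 52 mm long in y, 12 wide in x; black floor 8 mm below the mouth. In that floor, up to 15 mm from the middle in y, different in every dock and start, is the test point's hole, 11 mm long in y, as wide as the slot, hardly seen in the dark.
- tell_small (a joint): orange dock's red tell-tale pin: 0 = flush, 0.008 m = up. It rises with the contact plunger in the hole being pressed, and stays. The plunger's head lies 5 mm below the slot's floor, yields at about 3 to 4 N, goes down 8 mm and stays down.
- tell_small_top (a point): top of the orange dock's red tell-tale pin, 9 mm across, in the slot block's top on the slot's line, 41 mm to +y of the slot's middle; rises 8 mm when the test point is pressed home
- board_mid_mid (a point): plain black phone back, 124x60x8 mm (solid height 6 mm), lying flat face up, loose on the bench; may be absent (None). Point at its centre, 3 mm above its underside; x along its 124 mm length, y across, z up. Grip it across its 60 mm width, at mid-length.
- dock_mid_nest (a point): dock with blue guide walls, fixed: grey base (118 wide, 6 thick) with a nest for the 124x60 mm part, 2 mm to spare all round. Floor (black pad) 12 mm above the bench; walls flare out at the top, ending 25 mm above the bench; long sides open for fingers over the middle 60 mm. Point: nest centre, 3 mm above its floor, where the seated part's centre comes; x along the nest to the slot block, y across. Either way round.
- dock_mid_slot (a point): blue dock's probe slot: middle of its mouth in the top (28 mm above the bench) of the grey block (36 mm in x, 118 in y), 90 mm in x from the nest's centre. Slot 52 mm long in y, 12 wide in x; black floor 8 mm below the mouth. In that floor, up to 15 mm from the middle in y, different in every dock and start, is the test point's hole, 11 mm long in y, as wide as the slot, hardly seen in the dark.
- tell_mid (a joint): blue dock's red tell-tale pin: 0 = flush, 0.008 m = up. It rises with the contact plunger in the hole being pressed, and stays. The plunger's head lies 5 mm below the slot's floor, yields at about 3 to 4 N, goes down 8 mm and stays down.
- tell_mid_top (a point): top of the blue dock's red tell-tale pin, 9 mm across, in the slot block's top on the slot's line, 41 mm to +y of the slot's middle; rises 8 mm when the test point is pressed home
- board_large_mid (a point): phone frame, black rim with green circuit board and black battery inside, 136x68x7 mm (solid height 7 mm), lying flat face up, loose on the bench; may be absent (None). Point at its centre, 3 mm above its underside; x along its 136 mm length, y across, z up. Grip it across its 68 mm width, at mid-length.
- dock_large_nest (a point): dock with green guide walls, fixed: grey base (118 wide, 6 thick) with a nest for the 136x68 mm part, 2 mm to spare all round. Floor (black pad) 12 mm above the bench; walls flare out at the top, ending 25 mm above the bench; long sides open for fingers over the middle 60 mm. Point: nest centre, 3 mm above its floor, where the seated part's centre comes; x along the nest to the slot block, y across. Either way round.
- dock_large_slot (a point): green dock's probe slot: middle of its mouth in the top (28 mm above the bench) of the grey block (36 mm in x, 118 in y), 96 mm in x from the nest's centre. Slot 52 mm long in y, 12 wide in x; black floor 8 mm below the mouth. In that floor, up to 15 mm from the middle in y, different in every dock and start, is the test point's hole, 11 mm long in y, as wide as the slot, hardly seen in the dark.
- tell_large (a joint): green dock's red tell-tale pin: 0 = flush, 0.008 m = up. It rises with the contact plunger in the hole being pressed, and stays. The plunger's head lies 5 mm below the slot's floor, yields at about 3 to 4 N, goes down 8 mm and stays down.
- tell_large_top (a point): top of the green dock's red tell-tale pin, 9 mm across, in the slot block's top on the slot's line, 41 mm to +y of the slot's middle; rises 8 mm when the test point is pressed home
- probe_grip (a point): spring probe, upright in its stand: yellow square grip 24x24 mm, 70 mm tall, on a round steel collar (36 mm across, 5 thick); below it a steel nose 18 mm long, tapering from 18 mm across, and the brass pin. Point: middle of the grip, 30 mm below its yellow top (a black cap adds 5 mm), 45 mm above the collar's underside; x and y square to the grip's faces, z up the probe.
- probe_tip (a point): rounded tip of the probe's brass pin, 6 mm across, on the probe's axis, 100 mm below the grip's middle when the pin is out. The pin springs in by up to 10 mm (1.6 N to start, 3.6 N fully in, then solid).
- stand_seat (a point): probe stand, fixed: aluminium plate 64x64 mm on side panels, its top 70 mm above the bench, with a 22 mm square hole. Point at the hole's centre on the plate's top; the underside of the probe's collar rests on the plate, with nose and pin through the hole. x and y square to the plate.
- jar: white jar, 60 mm across, 74 mm tall, bystander; origin under its centre
- tape: roll of amber tape lying flat, 52 mm across, 12 mm high, bystander; origin under its centre

How it is judged:
By the outcome, as a careful person would: the job done as asked, in the order asked, and still so for the second after the job is handed in, with the robot touching nothing.
Of board_small, board_mid, board_large only 2 to 3 are there at a start; the rules pass over those that are not, and their reading is None.
At some moment in a run one of board_small, board_mid, board_large may be knocked a few centimetres aside while the robot is not near it.
It also fails if it takes over 210 s, if anything falls off the work surface, if the arm or the gripper's body presses on something with over 40 N, if the wrist force passes 120 N, or if a joint passes its speed limit or range.

## Working session

There is one attempt and no reset: what is moved stays moved. The work goes in short steps, Python scripts to look and compute and a tool call to move; the robot and the scene stay as the last step left them, time stands still between calls to the robot, and variables do not carry over. Pictures are saved under pics/ and viewed, at most 14 in all, crops included, and the job is handed in when it is done.

Besides the shell and the picture viewer there is one more tool, called after "Emit:" as name(argument=value, ...), one argument or row to a line, values as JSON. apply_moves: Moves the arm, as the interface text tells. Its arguments: {"type":"object","properties":{"series":{"type":"array"},"claw":{"type":"number"},"newtons":{"type":"number"}},"required":["series"]}

```bash
mkdir -p pics; ls; python3 - <<'E'
from plant import robot
import cv2,numpy as np
print({k:np.round(v,3) for k,v in robot.read_state().items()})
for n in("scene","top"):
    p,d=robot.read_camera(n); cv2.imwrite(f"pics/{n}0.png",p); np.save(f"pics/{n}0.npy",d)
    c=robot.calibration(n); print(n,c)
E
```

```text
pics
{'t': np.float64(0.0), 'q': array([-1.255,  0.131,  1.489, -0.   ,  1.523, -0.085]), 'dq': array([-0.   ,  0.   , -0.001, -0.001, -0.   , -0.001]), 'joint_torque': array([ 0.0000e+00, -5.5984e+01, -4.9176e+01,  7.7000e-02,  3.5000e-02,
       -0.0000e+00]), 'tool_pos': array([ 0.234, -0.552,  0.404]), 'orientation': array([-3.077, -0.625,  0.   ]), 'force': array([ 0.385, -0.442, -0.632]), 'wrist_torque': array([-0.044, -0.07 , -0.02 ]), 'gripper_force': np.float64(0.0), 'opening': np.float64(0.093)}
scene {'fx': 557.3958144664141, 'fy': 557.3958144664141, 'cx': 314.37098741240385, 'cy': 237.25783645035725, 'D': array([-0.04940893,  0.        ,  0.        ,  0.        ,  0.        ]), 'extrinsics': array([[-0.71877733, -0.69489998, -0.02175245,  0.40753154],
       [-0.36566195,  0.40446679, -0.83827081,  0.28600186],
       [ 0.59131252, -0.59457601, -0.54482004,  1.26046265],
       [ 0.        ,  0.        ,  0.        ,  1.        ]])}
top {'fx': 601.7423659074074, 'fy': 601.7423659074074, 'cx': 320.15497250134416, 'cy': 237.0909892485923, 'D': array([-0.01792103,  0.        ,  0.        ,  0.        ,  0.        ]), 'extrinsics': array([[-1.92656778e-02, -9.99808970e-01, -3.29507063e-03,
         4.26650571e-02],
       [-9.87974463e-01,  1.95431193e-02, -1.53377072e-01,
         5.54563537e-01],
       [ 1.53412169e-01,  3.00532376e-04, -9.88162242e-01,
         1.30685028e+00],
       [ 0.00000000e+00,  0.00000000e+00,  0.00000000e+00,
         1.00000000e+00]])}
```

View pics/top0.png

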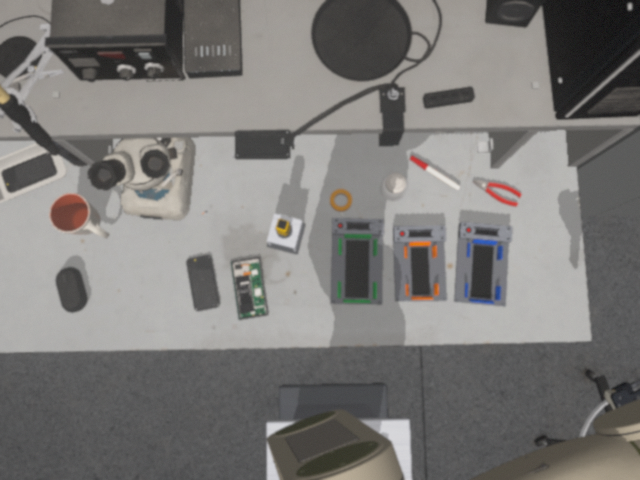

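View pics/scene0.png

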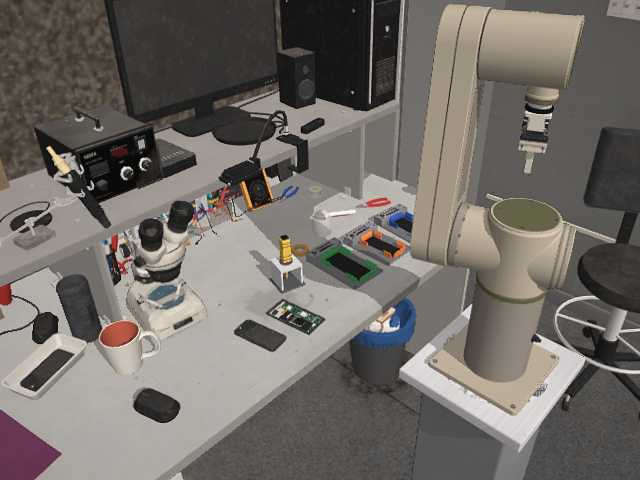

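The top view shows two parts on the bench: a black one at about (202,282) and the green frame at about (250,288). Another phone lies in a tray at far left and isn't on the bench. The stand and probe are at (285,230). The green, orange and blue docks are at (357,265), (420,262) and (483,262), with their slot blocks on the far side. The jar is at (395,185) and the tape at (341,200).

```bash
cat > h.py <<'E'
import numpy as np, cv2
from scipy.spatial.transform import Rotation as R
def K(c): return np.array([[c["fx"],0,c["cx"]],[0,c["fy"],c["cy"]],[0,0,1]])
def unproj(c,uv,z):
    """pixels -> world points on plane z"""
    n=cv2.undistortPoints(np.float64(uv).reshape(-1,1,2),K(c),np.array(c["D"]))[:,0]
    E=np.array(c["extrinsics"]); Ri=E[:3,:3].T; o=-Ri@E[:3,3]
    d=np.c_[n,np.ones(len(n))]@Ri.T
    return o+d*((z-o[2])/d[:,2])[:,None]
def proj(c,P):
    E=np.array(c["extrinsics"])
    return cv2.projectPoints(np.float64(P).reshape(-1,1,3),cv2.Rodrigues(E[:3,:3])[0],E[:3,3],K(c),np.array(c["D"]))[0][:,0]
def rect(c,mask,z):
    """min-area rectangle of the mask's largest blob on plane z: centre, sizes(mm), angle of the long side from +x"""
    cs,_=cv2.findContours(mask.astype(np.uint8),cv2.RETR_EXTERNAL,cv2.CHAIN_APPROX_NONE)
    k=max(cs,key=cv2.contourArea)[:,0]
    return rectpts(unproj(c,k,z)[:,:2])
def rectpts(w):
    (x,y),(a,b),t=cv2.minAreaRect(np.float32(w*1000))
    if a<b: a,b,t=b,a,t+90
    t=(t+90)%180-90
    return np.round([x,y,a,b,t],1)
def ortho(c,pic,x0,x1,y0,y1,z,s=1.0):
    """orthophoto on plane z; up=+x, left=+y; s mm per pixel"""
    xs=np.arange(x1,x0,-s/1000); ys=np.arange(y1,y0,-s/1000)
    Y,X=np.meshgrid(ys,xs); uv=proj(c,np.stack([X,Y,np.full_like(X,z)],-1)).astype(np.float32).reshape(X.shape+(2,))
    return cv2.remap(pic,uv[...,0],uv[...,1],cv2.INTER_CUBIC)
def goto(robot,pos,yaw):
    """shift/turn in tool axes from the present pose to TCP pos (m), tool down, with tool y at yaw (rad) from world +y"""
    s=robot.read_state(); A=R.from_rotvec(s["orientation"])
    T=R.from_euler("z",yaw)*R.from_matrix([[-1,0,0],[0,1,0],[0,0,-1]])
    return np.round(A.inv().apply(np.array(pos)-s["tool_pos"])*1000,1),np.round((A.inv()*T).as_rotvec(),4)
E
python3 - <<'E'
from h import *; from plant import robot
c=robot.calibration("top"); p=cv2.imread("pics/top0.png"); d=np.load("pics/top0.npy")
print(unproj(c,[[202,282],[250,288],[285,230],[357,262],[420,262],[483,262],[342,226],[395,185],[341,200]],0.01).round(3))
o=ortho(c,p,.30,.70,-.36,.44,.012); cv2.imwrite("pics/o1.png",o)
s=robot.read_state(); print(R.from_rotvec(s["orientation"]).as_matrix().round(2))
w=robot.calibration("wrist"); A=R.from_rotvec(s["orientation"]).as_matrix();E=w["extrinsics"]
print(w["fx"],w["cx"],w["cy"],w["D"]); print((E[:3,:3]@A).round(3)); print((A.T@(-E[:3,:3].T@E[:3,3]-s["tool_pos"])).round(4))
E
```

```text
[[ 0.462  0.303  0.01 ]
 [ 0.447  0.193  0.01 ]
 [ 0.579  0.112  0.01 ]
 [ 0.501 -0.051  0.01 ]
 [ 0.498 -0.195  0.01 ]
 [ 0.495 -0.339  0.01 ]
 [ 0.585 -0.019  0.01 ]
 [ 0.68  -0.145  0.01 ]
 [ 0.647 -0.018  0.01 ]]
[[ 0.92  0.39 -0.  ]
 [ 0.39 -0.92  0.  ]
 [ 0.   -0.   -1.  ]]
373.4440889757803 316.88337511262426 235.31867511156318 [0.01898605 0.         0.         0.         0.        ]
[[-0.     1.     0.   ]
 [-0.968 -0.    -0.252]
 [-0.252 -0.     0.968]]
[ 0.0704 -0.0014  0.0213]
```

View pics/o1.png

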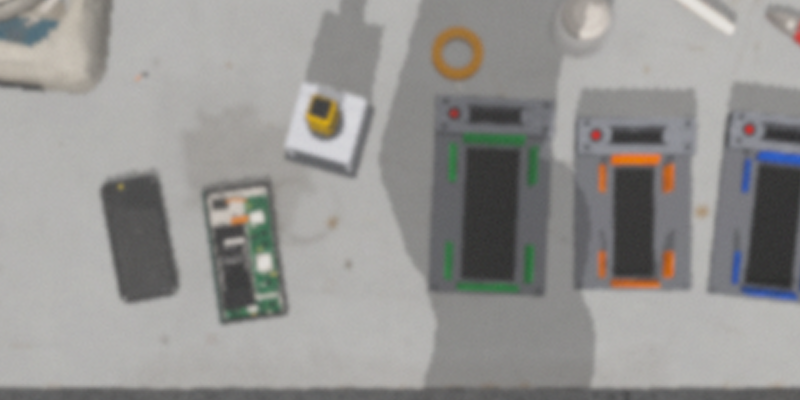

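Same layout in the orthophoto. The black part measures about 122x60 mm, so it's probably the mid part, and the frame matches the large dock. I'll move over the docks and take a wrist view.

```bash
python3 - <<'E'
s=open('h.py').read(); i=s.index("def goto")
open('h.py','w').write(s[:i]+'''def goto(robot,pos,yaw):
    """turn about tool z first, then shift (mm, tool axes after the turn) to TCP pos (m), tool down, tool x at yaw (rad) from world x"""
    s=robot.read_state(); A=R.from_rotvec(s["orientation"])
    T=R.from_euler("z",yaw)*R.from_matrix(np.diag([1,-1,-1]))
    return "turn",np.round((A.inv()*T).as_rotvec(),4),"shift",np.round(T.inv().apply(np.array(pos)-s["tool_pos"])*1000,1)
''')
E
python3 -c "
from h import *; from plant import robot
print(goto(robot,[.47,-.19,.40],0))"
```

```text
('turn', array([-1.700e-03,  2.000e-04,  4.008e-01]), 'shift', array([ 235.9, -362.2,    3.8]))
```

Emit:
apply_moves(
  series=[
    [[0,0,0],[0,0,0.1]],
    [[0,0,0],[0,0,0.1]],
    [[0,0,0],[0,0,0.1]],
    [[0,0,0],[0,0,0.1]],
    [[34,-40,0],[0,0,0]],
    [[34,-40,0],[0,0,0]],
    [[34,-40,0],[0,0,0]],
  ],
  claw=1,
)

```text
t: 0.68
tool_pos: [0.3152, -0.4562, 0.4039]
orientation: [-3.14, 0.002, 0.001]
force: [1.1, -0.1, -0.3]
opening: 0.0933
gripper_force: 0.0
```

Emit:
apply_moves(
  series=[
    [[20,-34,0],[0,0,0]],
    [[20,-34,0],[0,0,0]],
    [[20,-34,0],[0,0,0]],
    [[20,-34,0],[0,0,0]],
    [[20,-34,0],[0,0,0]],
    [[20,-34,0],[0,0,0]],
    [[20,-34,0],[0,0,0]],
    [[15,-28,4],[0,0,0]],
    [[0,0,0],[0,0,0]],
    [[0,0,0],[0,0,0]],
    [[0,0,0],[0,0,0]],
  ],
)

```text
t: 1.6
tool_pos: [0.4696, -0.1912, 0.4004]
orientation: [3.141, 0.002, -0.001]
force: [-0.3, -0.9, -0.1]
opening: 0.0929
gripper_force: 0.0
```

```bash
python3 - <<'E'
from h import *; from plant import robot
s=robot.read_state(); c=robot.calibration("wrist"); p,d=robot.read_camera("wrist"); cv2.imwrite("pics/w1.png",p); np.save("pics/w1.npy",d)
import pickle; pickle.dump(c,open("pics/w1.pk","wb"))
print(s["tool_pos"],s["orientation"])
o=ortho(c,p,.36,.66,-.42,.03,.025,.6); cv2.imwrite("pics/o2.png",o); print(o.shape)
E
```

```text
[ 0.46957428 -0.19121475  0.40041156] [ 3.14145600e+00  2.40912335e-03 -1.38522572e-03]
(501, 750, 3)
```

View pics/o2.png

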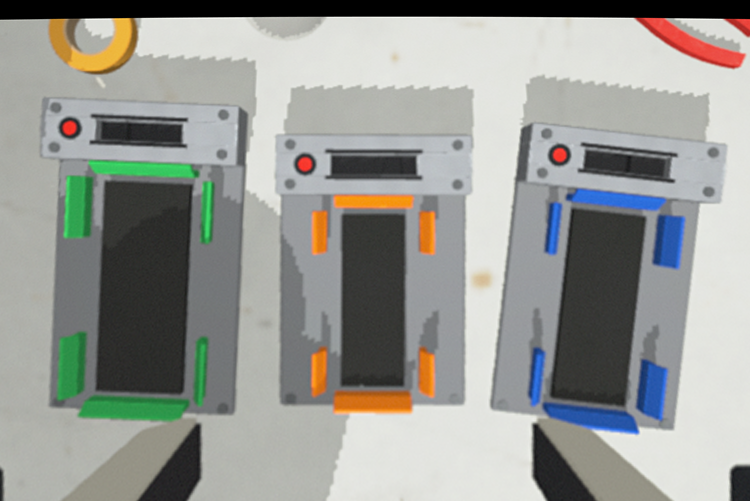

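The wrist orthophoto shows all three docks clearly. The pins are at (69,128), (305,164) and (560,155). The green dock is turned slightly one way, orange is about straight, and blue is turned about -6°. I'll measure the pads and pins, then go and look at the parts.

```bash
cat > docks.py <<'E'
from h import *; import pickle
c=pickle.load(open("pics/w1.pk","rb")); p=cv2.imread("pics/w1.png")
def fit():
    s=.4; X1,Y1=.66,.03
    def w(u): return np.c_[X1-u[:,1]*s/1000,Y1-u[:,0]*s/1000]
    o=ortho(c,p,.36,X1,-.42,Y1,.012,s); g=o.max(2)
    o2=ortho(c,p,.36,X1,-.42,Y1,.028,s).astype(int)
    red=((o2[...,2]>150)&(o2[...,1]<90)&(o2[...,0]<90)).astype(np.uint8)
    n,_,st,ce=cv2.connectedComponentsWithStats(red)
    pins=sorted([ce[i] for i in range(1,n) if 200<st[i,4]<900],key=lambda u:u[0])
    dark=cv2.morphologyEx((g<75).astype(np.uint8),cv2.MORPH_OPEN,np.ones((9,9)))
    cs,_=cv2.findContours(dark,cv2.RETR_EXTERNAL,cv2.CHAIN_APPROX_NONE)
    pads=[rectpts(w(k[:,0])) for k in cs if cv2.contourArea(k)*s*s>3000]
    return pads,w(np.array(pins))*1000
if __name__=="__main__":
    pads,pins=fit()
    for q in pads: print("pad",q)
    print(pins.round(1))
    for q in pads:
        a=np.radians(q[4]); ex=np.array([np.cos(a),np.sin(a)]); ey=np.array([-ex[1],ex[0]])
        for v in pins:
            r=v-q[:2]; 
            if abs(r[1])<90: print(np.round([q[4],r@ex,r@ey],1))
E
python3 docks.py
python3 -c "
from h import *; from plant import robot
print(goto(robot,[.47,.25,.40],0))"
```

```text
pad [ 4.780e+02 -1.936e+02  1.065e+02  3.880e+01 -2.000e-01]
pad [ 473.5 -333.4  118.6   46.9   -6.3]
pad [485.7 -51.3 130.6  54.7  -2.4]
[[ 583.2  -13. ]
 [ 561.6 -153.1]
 [ 567.  -304.6]
 [ 644.  -414.1]]
[-0.2 83.4 40.8]
[-6.3 89.8 38.9]
[ -6.3 178.3 -61.5]
[-2.4 95.8 42.3]
('turn', array([0.0002, 0.0006, 0.0002]), 'shift', array([   0.6, -441.8,    0.5]))
```

Emit:
apply_moves(
  series=[
    [[0,-40,0],[0,0,0]],
    [[0,-40,0],[0,0,0]],
    [[0,-40,0],[0,0,0]],
    [[0,-40,0],[0,0,0]],
    [[0,-40,0],[0,0,0]],
    [[0,-40,0],[0,0,0]],
    [[0,-40,0],[0,0,0]],
    [[0,-40,0],[0,0,0]],
    [[0,-40,0],[0,0,0]],
    [[0,-40,0],[0,0,0]],
    [[0,-40,0],[0,0,0]],
    [[0,0,0],[0,0,0]],
  ],
)

```text
t: 2.65
tool_pos: [0.4692, 0.2531, 0.4006]
orientation: [-3.139, -0.005, 0.0]
force: [1.6, -1.2, -0.8]
opening: 0.0927
gripper_force: 0.0
```

```bash
python3 - <<'E'
from h import *; from plant import robot
s=robot.read_state(); c=robot.calibration("wrist"); p,d=robot.read_camera("wrist"); cv2.imwrite("pics/w2.png",p); np.save("pics/w2.npy",d)
import pickle; pickle.dump(c,open("pics/w2.pk","wb"))
print(s["tool_pos"],s["dq"].round(3),s["q"].round(2))
o=ortho(c,p,.36,.66,.06,.40,.006,.6); cv2.imwrite("pics/o3.png",o); print(o.shape)
E
```

```text
[0.46917414 0.25307029 0.40062589] [-0.085 -0.037  0.042 -0.049  0.025 -0.111] [ 0.4  -0.05  1.68  0.    1.51  1.97]
(501, 567, 3)
```

View pics/o3.png

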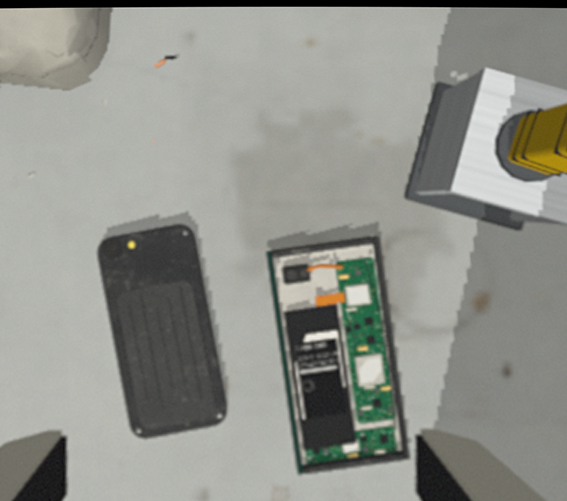

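The parts are clear. The plain black back is centred at about (163,332), roughly 124x60 mm, so it's the mid part. The frame is centred at about (338,357), so it's the large part. The stand is at about (510,145).

```bash
python3 - <<'E'
from h import *; from plant import robot; import pickle
p,d=robot.read_camera("wrist"); p,d=robot.read_camera("wrist"); c=robot.calibration("wrist"); print(robot.read_state()["dq"].round(3))
s=.4;X1,Y1=.56,.40
for z,ylo,yhi in((.008,.25,.36),(.007,.14,.255)):
    o=ortho(c,p,.36,X1,.1,Y1,z,s)
    bg=np.median(o.reshape(-1,3),0)
    m=((o.max(2)<110)|((o.max(2).astype(int)-o.min(2))>50)).astype(np.uint8)
    m=cv2.morphologyEx(m,cv2.MORPH_CLOSE,np.ones((25,25))); m=cv2.morphologyEx(m,cv2.MORPH_OPEN,np.ones((31,31)))
    for k in cv2.findContours(m,cv2.RETR_EXTERNAL,cv2.CHAIN_APPROX_NONE)[0]:
        k=k[:,0]; print(z,rectpts(np.c_[X1-k[:,1]*s/1e3,Y1-k[:,0]*s/1e3]))
E
```

```text
[-0.027 -0.017  0.012 -0.001  0.    -0.001]
0.008 [375.2 129.2  31.2  30.4 -90. ]
0.008 [375.2 368.8  30.4  30.4 -90. ]
0.008 [433.2 194.3 105.1  68.3   7.8]
0.008 [504.2 203.6  68.   27.6 -90. ]
0.008 [462.5 301.3 122.5  59.7  10.8]
0.008 [548.4 141.8  25.2  23.2 -90. ]
0.007 [374.8 369.   30.   29.6 -90. ]
0.007 [375.2 129.6  30.4  30.4 -90. ]
0.007 [432.8 194.1 105.1  68.6   7.7]
0.007 [504.  203.4  68.4  28.  -90. ]
0.007 [462.3 301.4 122.9  59.9  10.7]
0.007 [548.4 141.4  25.2  23.2 -90. ]
```

Emit:
apply_moves(
  series=[
    [[2,40,0],[0,0,0]],
    [[2,40,0],[0,0,0]],
    [[2,40,0],[0,0,0]],
    [[2,40,0],[0,0,0]],
    [[2,40,0],[0,0,0]],
    [[0,40,0],[0,0,0]],
    [[0,40,0],[0,0,0]],
    [[0,20,0],[0,0,0]],
    [[0,0,0],[0,0,0]],
    [[0,0,0],[0,0,0]],
    [[0,0,0],[0,0,0]],
    [[0,0,0],[0,0,0]],
  ],
)

```text
t: 3.8
tool_pos: [0.4795, -0.0508, 0.4008]
orientation: [-3.141, -0.001, -0.0]
force: [0.1, 0.3, 0.9]
opening: 0.0928
gripper_force: 0.0
```

```bash
cat > look.py <<'E'
from h import *; from plant import robot; import sys
# look.py name y0 y1 : save view over x .36-.64 and fit pad, pin, slot
n,y0,y1=sys.argv[1],float(sys.argv[2]),float(sys.argv[3])
s=robot.read_state(); c=robot.calibration("wrist"); p,d=robot.read_camera("wrist"); print(s["tool_pos"].round(4),abs(s["dq"]).max().round(3))
k=.3;X1=.64
W=lambda u:np.c_[X1-u[:,1]*k/1e3,y1-u[:,0]*k/1e3]
o=ortho(c,p,.36,X1,y0,y1,.012,k); o2=ortho(c,p,.36,X1,y0,y1,.028,k)
cv2.imwrite(f"pics/{n}.png",cv2.resize(o2,None,fx=.6,fy=.6)); cv2.imwrite(f"pics/{n}_raw.png",p)
def blobs(m,a0,a1):
    m=cv2.morphologyEx(m.astype(np.uint8),cv2.MORPH_OPEN,np.ones((7,7)))
    return [W(q[:,0]) for q in cv2.findContours(m,0,cv2.CHAIN_APPROX_NONE)[0] if a0<cv2.contourArea(q)*k*k<a1]
b=o2.astype(int)
for q in blobs((b[...,2]>150)&(b[...,1]<90)&(b[...,0]<90),30,120): print("pin",rectpts(q))
for q in blobs(o2.max(2)<80,300,900): print("slot",rectpts(q))
for q in blobs(o.max(2)<75,3000,9999): print("pad",rectpts(q))
E
python3 look.py d1 -.14 .05
```

```text
[ 0.4795 -0.0508  0.4008] 0.021
pin [583.2 -12.9   7.5   7.5 -90. ]
slot [579.5 -53.8  50.3  13.   87.5]
pad [485.7 -49.7 130.8  53.2  -2.4]
```

View pics/d1.png

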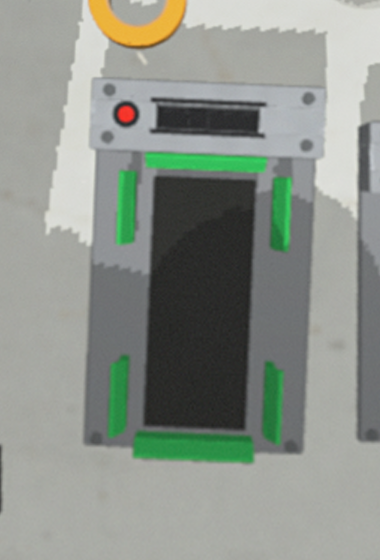

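Directly above the green dock, the pin, slot and pad agree: nest at (485.6,-49.9), yaw -2.4°, slot at (581.5,-53.9). Next is the large frame.

Emit:
apply_moves(
  series=[
    [[-5,-40,0],[0,0,0]],
    [[-5,-40,0],[0,0,0]],
    [[-5,-40,0],[0,0,0]],
    [[-5,-40,0],[0,0,0]],
    [[-5,-40,0],[0,0,0]],
    [[-6,-40,0],[0,0,0]],
    [[0,-7,0],[0,0,-0.07]],
    [[0,0,0],[0,0,-0.07]],
    [[0,0,0],[0,0,0]],
    [[0,0,0],[0,0,0]],
  ],
  claw=0.9,
)

```text
t: 4.68
tool_pos: [0.448, 0.1968, 0.4007]
orientation: [3.134, 0.221, -0.0]
force: [-0.2, 0.1, -0.7]
opening: 0.0833
gripper_force: 0.0
```

```bash
python3 - <<'E'
from h import *; from plant import robot
print(goto(robot,[.448,.1965,.190],np.radians(8)),robot.read_state()["q"].round(2))
p,d=robot.read_camera("wrist"); c=robot.calibration("wrist")
cv2.imwrite("pics/o4.png",ortho(c,p,.36,.54,.13,.37,.007,.5))
E
```

```text
('turn', array([0.0001, 0.0002, 0.0011]), 'shift', array([-1.000e-01,  3.000e-01,  2.107e+02])) [ 0.31 -0.17  1.79 -0.    1.52  1.74]
```

View pics/o4.png

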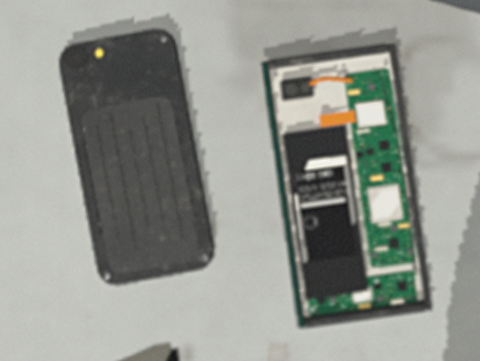

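The frame is centred at (347,185) in this crop, which is (447.5,196.3) at about 7.7°, as planned. Descending to grip.

Emit:
apply_moves(
  series=[
    [[0,0,35],[0,0,0]],
    [[0,0,35],[0,0,0]],
    [[0,0,35],[0,0,0]],
    [[0,0,35],[0,0,0]],
    [[0,0,30],[0,0,0]],
    [[0,0,20],[0,0,0]],
    [[0,0,12],[0,0,0]],
    [[0,0,6],[0,0,0]],
    [[0,0,4],[0,0,0]],
    [[0,0,0],[0,0,0]],
    [[0,0,0],[0,0,0]],
  ],
)

```text
t: 5.65
tool_pos: [0.4493, 0.1961, 0.1901]
orientation: [-3.133, -0.22, -0.003]
force: [0.1, 0.8, -0.1]
opening: 0.0833
gripper_force: 0.0
```

Emit:
apply_moves(
  series=[
    [[0,0,0],[0,0,0]],
    [[0,0,0],[0,0,0]],
    [[0,0,0],[0,0,0]],
    [[0,0,0],[0,0,0]],
    [[0,0,0],[0,0,0]],
    [[0,0,0],[0,0,0]],
    [[0,0,-5],[0,0,0]],
    [[0,0,-10],[0,0,0]],
    [[0,0,-20],[0,0,0]],
    [[0,0,-20],[0,0,0]],
    [[0,0,-20],[0,0,0]],
    [[0,0,-15],[0,0,0]],
  ],
  claw=0.6,
  newtons=25,
)

```text
t: 6.65
tool_pos: [0.4487, 0.1961, 0.2812]
orientation: [-3.133, -0.221, -0.002]
force: [0.3, 0.6, -0.1]
opening: 0.068
gripper_force: 25.0
```

```bash
python3 - <<'E'
from h import *; from plant import robot
print(goto(robot,[.4856,-.0499,.28],np.radians(-2.4)),robot.read_state()["q"].round(2))
E
```

```text
('turn', array([-0.0004, -0.0016,  0.1827]), 'shift', array([ 47.2, 244.2,   1.2])) [ 0.31 -0.07  1.93  0.    1.29  1.74]
```

Gripped, opening 68.0 mm. Carrying to the green dock.

Emit:
apply_moves(
  series=[
    [[0,20,-5],[0,0,0.09]],
    [[0,33,0],[0,0,0.093]],
    [[0,38,0],[0,0,0]],
    [[0,38,0],[0,0,0]],
    [[0,38,0],[0,0,0]],
    [[10,36,0],[0,0,0]],
    [[20,26,0],[0,0,0]],
    [[18,15,0],[0,0,0]],
    [[0,0,0],[0,0,0]],
    [[0,0,0],[0,0,0]],
    [[0,0,0],[0,0,0]],
  ],
)

```text
t: 7.57
tool_pos: [0.4925, -0.0493, 0.2838]
orientation: [-3.14, 0.067, 0.001]
force: [0.1, 0.4, -1.0]
opening: 0.0681
gripper_force: 25.0
```

```bash
python3 - <<'E'
from h import *; from plant import robot
print(goto(robot,[.4868,-.0500,.207],np.radians(-2.4)),robot.read_state()["opening"])
E
```

```text
('turn', array([-0.0004,  0.0009, -0.0005]), 'shift', array([-5.6,  0.9, 76.8])) 0.06812002068370121
```

Emit:
apply_moves(
  series=[
    [[-6,1,10],[0,0,0]],
    [[0,0,15],[0,0,0]],
    [[0,0,15],[0,0,0]],
    [[0,0,12],[0,0,0]],
    [[0,0,0],[0,0,0]],
    [[0,0,0],[0,0,0]],
    [[0,0,8],[0,0,0]],
    [[0,0,6],[0,0,0]],
    [[0,0,5],[0,0,0]],
    [[0,0,5],[0,0,0]],
    [[0,0,0],[0,0,0]],
    [[0,0,0],[0,0,0]],
  ],
)

```text
t: 8.57
tool_pos: [0.4867, -0.0504, 0.2074]
orientation: [-3.141, 0.066, 0.001]
force: [0.6, -0.2, -0.9]
opening: 0.068
gripper_force: 25.0
```

Emit:
apply_moves(
  series=[
    [[0,0,2],[0,0,0]],
    [[0,0,2],[0,0,0]],
    [[0,0,0],[0,0,0]],
    [[0,0,0],[0,0,0]],
  ],
)

```text
t: 8.9
tool_pos: [0.4868, -0.0504, 0.2036]
orientation: [-3.141, 0.066, 0.0]
force: [-0.4, -0.1, -1.1]
opening: 0.0677
gripper_force: 25.0
```

Emit:
apply_moves(
  series=[
    [[0,0,0],[0,0,0]],
    [[0,0,0],[0,0,0]],
    [[0,0,0],[0,0,0]],
    [[0,0,0],[0,0,0]],
    [[0,0,-5],[0,0,0]],
    [[0,0,-30],[0,0,0]],
    [[0,0,-40],[0,0,0]],
    [[0,0,-40],[0,0,0]],
    [[0,0,-40],[0,0,0]],
    [[0,0,-40],[0,0,0]],
    [[0,0,0],[0,0,0]],
    [[0,0,0],[0,0,0]],
  ],
  claw=0.83,
)

```text
t: 9.9
tool_pos: [0.4876, -0.0505, 0.4027]
orientation: [3.14, -0.066, 0.011]
force: [-0.1, -0.1, -1.6]
opening: 0.0771
gripper_force: 0.0
```

```bash
python3 look.py d2 -.14 .05; python3 - <<'E'
from h import *; from plant import robot
print(goto(robot,[.4795,-.33,.40],0))
E
```

```text
[ 0.4876 -0.0505  0.4027] 0.079
pin [582.8 -12.9   7.5   7.5 -90. ]
slot [ 395.8 -134.    56.4   11.7    0. ]
slot [403.9  43.6  53.9  13.5  -2.3]
slot [499.  -37.3  33.8  29.4  -2.3]
slot [475.5 -48.2 109.2  66.   -2.4]
slot [579.5 -53.7  49.9  13.2  87.7]
('turn', array([ 0.0005, -0.0026, -0.0422]), 'shift', array([ -7.5, 279.6,   0. ]))
```

View pics/d2.png

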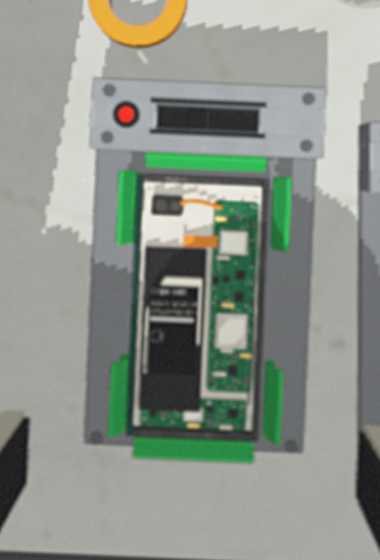

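The frame sits flat inside the green walls. Now a direct look over the blue dock.

Emit:
apply_moves(
  series=[
    [[-7,0,0],[0,0,-0.042]],
    [[0,40,0],[0,0,0]],
    [[0,40,0],[0,0,0]],
    [[0,40,0],[0,0,0]],
    [[0,40,0],[0,0,0]],
    [[0,40,0],[0,0,0]],
    [[0,40,0],[0,0,0]],
    [[0,40,0],[0,0,0]],
    [[0,0,0],[0,0,0]],
    [[0,0,0],[0,0,0]],
    [[0,0,0],[0,0,0]],
    [[0,0,0],[0,0,0]],
  ],
)

```text
t: 10.95
tool_pos: [0.4798, -0.3289, 0.3976]
orientation: [-3.14, -0.001, 0.002]
force: [0.1, 0.9, 0.7]
opening: 0.077
gripper_force: 0.0
```

```bash
python3 look.py d3 -.43 -.24; python3 - <<'E'
from h import *; from plant import robot
print(goto(robot,[.4625,.3013,.40],np.radians(10.8)))
for n,y1,cx,cy,yaw in (("d1",.05,579.5,-53.8,-2.5),("d3",-.24,None,None,None)):
    pass
E
```

```text
[ 0.4798 -0.3289  0.3976] 0.014
pin [ 567.1 -304.8    7.2    7.2    0. ]
slot [ 388.6 -418.7   61.    19.9   25.6]
slot [ 560.9 -345.2   50.6   13.7   83.7]
pad [ 473.6 -335.3  119.6   45.9   -6.5]
('turn', array([-0.0011,  0.0007, -0.1872]), 'shift', array([ 100.9, -622.1,   -1.9]))
```

Blue nest is at (473.3,-335.4), yaw -6.4°, slot at (562.5,-345.5). Off to the mid part.

Emit:
apply_moves(
  series=[
    [[-1,-40,0],[0,0,0]],
    [[-1,-40,0],[0,0,0]],
    [[-1,-40,0],[0,0,0]],
    [[-1,-40,0],[0,0,0]],
    [[-1,-40,0],[0,0,0]],
    [[-1,-40,0],[0,0,0]],
    [[-1,-40,0],[0,0,0]],
    [[-2,-40,0],[0,0,0]],
    [[-2,-40,0],[0,0,0]],
    [[-2,-40,0],[0,0,0]],
    [[-2,-40,0],[0,0,0]],
    [[-2,-40,0],[0,0,0]],
  ],
)

```text
t: 12.0
tool_pos: [0.4613, 0.1528, 0.3992]
orientation: [-3.141, -0.003, -0.002]
force: [0.7, -0.2, 0.3]
opening: 0.0772
gripper_force: 0.0
```

Emit:
apply_moves(
  series=[
    [[0,-40,0],[0,0,0]],
    [[0,-40,0],[0,0,0]],
    [[0,-40,0],[0,0,0]],
    [[0,-30,0],[0,0,0]],
    [[0,0,0],[0,0,-0.0945]],
    [[0,0,0],[0,0,-0.0945]],
    [[0,0,0],[0,0,0]],
    [[0,0,0],[0,0,0]],
    [[0,0,0],[0,0,0]],
    [[0,0,0],[0,0,0]],
  ],
)

```text
t: 12.83
tool_pos: [0.4627, 0.2998, 0.3989]
orientation: [-3.128, -0.292, -0.001]
force: [0.6, -0.5, 0.8]
opening: 0.0773
gripper_force: 0.0
```

```bash
cat > part.py <<'E'
from h import *; from plant import robot
p,d=robot.read_camera("wrist"); c=robot.calibration("wrist"); s=.4;X1,Y1=.58,.40
o=ortho(c,p,.40,X1,.16,Y1,.007,s); cv2.imwrite("pics/part.png",o)
m=(o.max(2)<110).astype(np.uint8)
m=cv2.morphologyEx(m,cv2.MORPH_CLOSE,np.ones((25,25))); m=cv2.morphologyEx(m,cv2.MORPH_OPEN,np.ones((41,41)))
for k in cv2.findContours(m,cv2.RETR_EXTERNAL,cv2.CHAIN_APPROX_NONE)[0]:
    k=k[:,0]; print(rectpts(np.c_[X1-k[:,1]*s/1e3,Y1-k[:,0]*s/1e3]))
E
python3 part.py; python3 - <<'E'
from h import *; from plant import robot
print(robot.read_state()["tool_pos"],goto(robot,[.4625,.3013,.19],np.radians(10.8)))
E
```

```text
[407.2 181.4  42.   13.6 -90. ]
[459.9 302.7 127.4  60.3  10.4]
[0.46278303 0.2996573  0.3989162 ] ('turn', array([-0.0001, -0.0003, -0.0017]), 'shift', array([  0. ,  -1.7, 208.9]))
```

Emit:
apply_moves(
  series=[
    [[-0.5,-2,35],[0,0,0]],
    [[0,0,35],[0,0,0]],
    [[0,0,35],[0,0,0]],
    [[0,0,35],[0,0,0]],
    [[0,0,30],[0,0,0]],
    [[0,0,20],[0,0,0]],
    [[0,0,10],[0,0,0]],
    [[0,0,6],[0,0,0]],
    [[0,0,4],[0,0,0]],
    [[0,0,0],[0,0,0]],
    [[0,0,0],[0,0,0]],
  ],
)

```text
t: 13.8
tool_pos: [0.4628, 0.3021, 0.1902]
orientation: [-3.127, -0.296, -0.003]
force: [-0.9, 0.1, -0.4]
opening: 0.0774
gripper_force: 0.0
```

Emit:
apply_moves(
  series=[
    [[0,0,0],[0,0,0]],
    [[0,0,0],[0,0,0]],
    [[0,0,0],[0,0,0]],
    [[0,0,0],[0,0,0]],
    [[0,0,0],[0,0,0]],
    [[0,0,0],[0,0,0]],
    [[0,0,-5],[0,0,0]],
    [[0,0,-10],[0,0,0]],
    [[0,0,-20],[0,0,0]],
    [[0,0,-20],[0,0,0]],
    [[0,0,-20],[0,0,0]],
    [[0,0,-15],[0,0,0]],
  ],
  claw=0.5,
  newtons=25,
)

```text
t: 14.8
tool_pos: [0.4623, 0.3019, 0.2813]
orientation: [-3.127, -0.296, -0.003]
force: [-0.2, 0.1, -0.3]
opening: 0.0593
gripper_force: 25.0
```

```bash
python3 - <<'E'
from h import *; from plant import robot
print(goto(robot,[.4736,-.3353,.285],np.radians(-6.4)))
p,d=robot.read_camera("wrist"); cv2.imwrite("pics/held.png",p)
E
```

```text
('turn', array([-0.0008, -0.0016,  0.3005]), 'shift', array([ 82.3, 632. ,  -3.7]))
```

View pics/held.png

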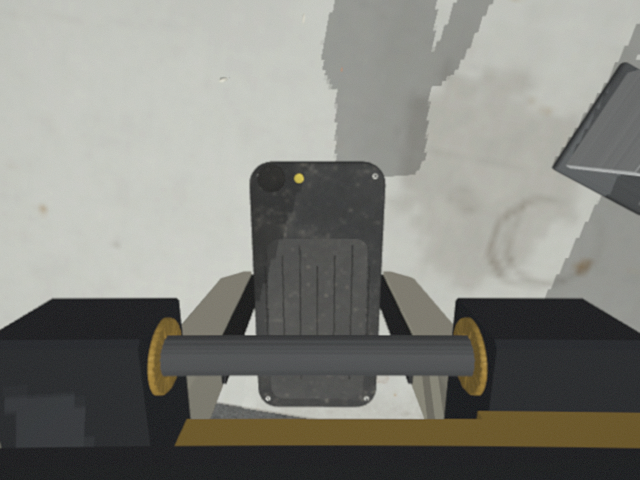

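The black back is held centred: edges at rows 162 and 406, so about 0 offset along the tool. Carrying to the blue dock.

Emit:
apply_moves(
  series=[
    [[0,20,-4],[0,0,0.1]],
    [[0,30,0],[0,0,0.1]],
    [[0,38,0],[0,0,0.1]],
    [[5,40,0],[0,0,0]],
    [[5,40,0],[0,0,0]],
    [[5,40,0],[0,0,0]],
    [[5,40,0],[0,0,0]],
    [[5,40,0],[0,0,0]],
    [[5,40,0],[0,0,0]],
    [[5,40,0],[0,0,0]],
    [[5,40,0],[0,0,0]],
    [[5,40,0],[0,0,0]],
  ],
)

```text
t: 15.85
tool_pos: [0.4722, -0.1504, 0.2828]
orientation: [-3.137, 0.175, -0.0]
force: [1.5, -0.5, -0.1]
opening: 0.0591
gripper_force: 25.0
```

```bash
python3 - <<'E'
from h import *; from plant import robot
print(goto(robot,[.4734,-.3354,.285],np.radians(-6.4)))
E
```

```text
('turn', array([-0.    , -0.0003,  0.0004]), 'shift', array([ 21.8, 183.7,  -2.2]))
```

Emit:
apply_moves(
  series=[
    [[5,40,0],[0,0,0]],
    [[5,40,0],[0,0,0]],
    [[5,40,0],[0,0,0]],
    [[3,40,0],[0,0,0]],
    [[1,11,0],[0,0,0]],
    [[0,0,0],[0,0,0]],
    [[0,0,0],[0,0,0]],
    [[0,0,0],[0,0,0]],
    [[0,0,0],[0,0,0]],
  ],
)

```text
t: 16.6
tool_pos: [0.4729, -0.319, 0.2825]
orientation: [-3.136, 0.172, 0.001]
force: [-0.2, 0.4, -0.0]
opening: 0.0593
gripper_force: 25.0
```

```bash
python3 - <<'E'
from h import *; from plant import robot
print(goto(robot,[.4734,-.3354,.207],np.radians(-6.4)))
E
```

```text
('turn', array([-0.0007,  0.0005,  0.0021]), 'shift', array([ 2.3, 16.2, 75.5]))
```

Emit:
apply_moves(
  series=[
    [[2,10,0],[0,0,0.002]],
    [[0.5,6,10],[0,0,0]],
    [[0,0,15],[0,0,0]],
    [[0,0,15],[0,0,0]],
    [[0,0,12],[0,0,0]],
    [[0,0,0],[0,0,0]],
    [[0,0,8],[0,0,0]],
    [[0,0,6],[0,0,0]],
    [[0,0,5],[0,0,0]],
    [[0,0,4],[0,0,0]],
    [[0,0,0],[0,0,0]],
    [[0,0,0],[0,0,0]],
  ],
)

```text
t: 17.6
tool_pos: [0.4734, -0.3367, 0.2077]
orientation: [-3.137, 0.178, 0.0]
force: [0.2, -0.2, -0.3]
opening: 0.0593
gripper_force: 25.0
```

Emit:
apply_moves(
  series=[
    [[0,0,2],[0,0,0]],
    [[0,0,2],[0,0,0]],
    [[0,0,0],[0,0,0]],
    [[0,0,0],[0,0,0]],
  ],
)

```text
t: 17.93
tool_pos: [0.4734, -0.3367, 0.2037]
orientation: [-3.137, 0.178, 0.0]
force: [-0.1, 0.2, -0.1]
opening: 0.0594
gripper_force: 25.0
```

Emit:
apply_moves(
  series=[
    [[0,-1,0],[0,0,0]],
    [[0,0,0],[0,0,0]],
  ],
)

```text
t: 18.1
tool_pos: [0.4736, -0.3357, 0.2038]
orientation: [3.137, -0.178, 0.0]
force: [0.7, 0.9, 0.2]
opening: 0.0591
gripper_force: 25.0
```

Emit:
apply_moves(
  series=[
    [[0,0,0],[0,0,0]],
    [[0,0,0],[0,0,0]],
    [[0,0,0],[0,0,0]],
    [[0,0,0],[0,0,0]],
    [[0,0,-5],[0,0,0]],
    [[0,0,-30],[0,0,0]],
    [[0,0,-40],[0,0,0]],
    [[0,0,-40],[0,0,0]],
    [[0,0,-40],[0,0,0]],
    [[0,0,-40],[0,0,0]],
    [[0,0,0],[0,0,0]],
    [[0,0,0],[0,0,0]],
  ],
  claw=0.75,
)

```text
t: 19.1
tool_pos: [0.4742, -0.3363, 0.4033]
orientation: [3.132, -0.178, 0.01]
force: [-0.5, 0.5, -0.7]
opening: 0.0694
gripper_force: 0.0
```

```bash
python3 look.py d4 -.43 -.24; python3 - <<'E'
from h import *; from plant import robot
print(goto(robot,[.48,.11,.43],0),robot.read_state()["q"].round(2))
E
```

```text
[ 0.4742 -0.3363  0.4033] 0.079
pin [ 567.1 -304.6    7.5    7.2  -90. ]
slot [ 379.1 -407.4   49.2   19.8   22.8]
slot [ 398.1 -245.6   50.1   13.1   -7.2]
slot [ 560.8 -345.2   50.6   13.6   83.5]
('turn', array([ 0.0017, -0.0023, -0.1132]), 'shift', array([   6.3, -445.9,  -29.8])) [-0.71  0.08  1.55  0.    1.51  0.98]
```

View pics/d4.png

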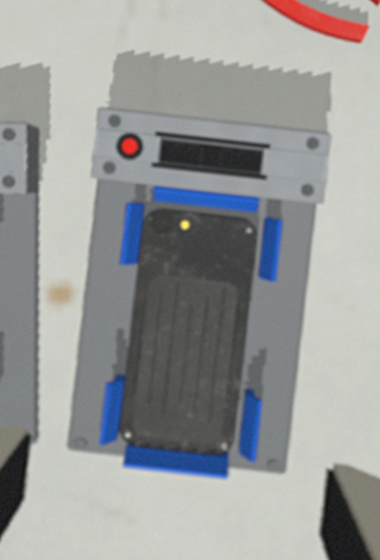

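The black back is seated within the blue walls. While moving to the probe stand, I'll check the slot floors for a faint trace of the holes.

Emit:
apply_moves(
  series=[
    [[0,-20,-10],[0,0,-0.057]],
    [[0,-36,-10],[0,0,-0.056]],
    [[1,-40,-10],[0,0,0]],
    [[1,-40,0],[0,0,0]],
    [[1,-40,0],[0,0,0]],
    [[1,-40,0],[0,0,0]],
    [[1,-40,0],[0,0,0]],
    [[1,-40,0],[0,0,0]],
    [[1,-40,0],[0,0,0]],
    [[0,-40,0],[0,0,0]],
    [[0,-40,0],[0,0,0]],
    [[0,-28,0],[0,0,0]],
  ],
)

```text
t: 20.15
tool_pos: [0.4838, 0.111, 0.4264]
orientation: [-3.141, -0.002, 0.006]
force: [0.4, -0.6, 0.3]
opening: 0.0696
gripper_force: 0.0
```

Emit:
apply_moves(
  series=[
    [[0,0,0],[0,0,0]],
    [[0,0,0],[0,0,0]],
  ],
  claw=0.6,
)

```text
t: 20.32
tool_pos: [0.4843, 0.1094, 0.4265]
orientation: [3.141, 0.005, -0.006]
force: [-0.7, -0.1, -0.2]
opening: 0.0607
gripper_force: 0.0
```

```bash
python3 - <<'E'
from h import *; from plant import robot
s=robot.read_state(); c=robot.calibration("wrist"); p,d=robot.read_camera("wrist"); print(s["tool_pos"].round(4),s["orientation"].round(3))
import pickle; pickle.dump((c,p,d),open("pics/st.pk","wb"))
a=ortho(c,p,.50,.66,.02,.20,.145,.45); b=ortho(c,p,.50,.66,.02,.20,.070,.45); cv2.imwrite("pics/st.png",np.hstack([a,b])); print(a.shape)
# slot floor profiles
from look import *
E
python3 - <<'E'
from h import *; from scipy.ndimage import gaussian_filter1d
for n,y1,sx,sy,yaw in(("d1",.05,581.5,-53.9,-2.4),("d4",-.24,562.5,-345.5,-6.4)):
    p=cv2.imread(f"pics/{n}.png").astype(float).sum(2); k=.5; a=np.radians(yaw)
    out=[]
    for t in range(-25,26,2):
        v=[]
        for u in(-3,-1.5,0,1.5):
            x=sx-2+u*np.cos(a)-t*np.sin(a); y=sy+u*np.sin(a)+t*np.cos(a)
            v.append(p[int(round((640-x)/k)),int(round((y1*1000-y)/k))])
        out.append(int(np.mean(v)))
    print(n,out)
E
```

```text
[0.4843 0.1094 0.4265] [ 3.141  0.005 -0.006]
(356, 401, 3)
d1 [320, 127, 141, 141, 139, 140, 137, 141, 143, 138, 140, 139, 148, 155, 142, 140, 134, 146, 131, 136, 138, 139, 138, 135, 136, 164]
d4 [274, 114, 125, 126, 125, 126, 124, 122, 124, 125, 135, 129, 125, 126, 125, 142, 123, 127, 129, 127, 127, 122, 126, 123, 123, 150]Traceback (most recent call last):
  File "<stdin>", line 6, in <module>
  File "look.py", line 3, in <module>
    n,y0,y1=sys.argv[1],float(sys.argv[2]),float(sys.argv[3])
            ~~~~~~~~^^^
IndexError: list index out of range
```

View pics/st.png

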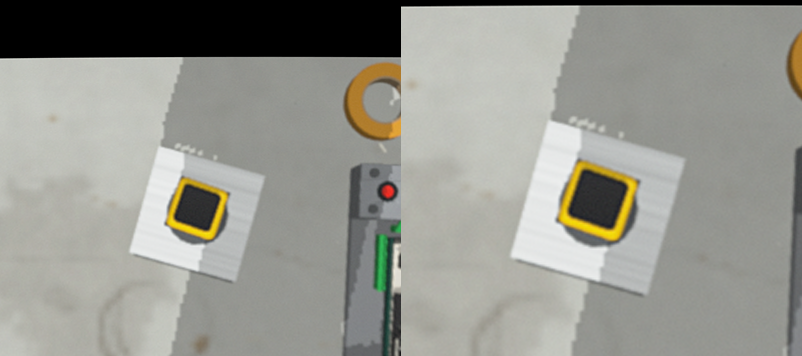

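The right panel, drawn at the plate's height, shows the stand plate with corners (549,121), (684,157), (645,295) and (512,258). The probe's cap is near (600,195). Measuring both numerically.

```bash
python3 - <<'E'
from h import *; from plant import robot; import pickle
c,p,d=pickle.load(open("pics/st.pk","rb")); s=.3
W=lambda u:np.c_[.66-u[:,1]*s/1e3,.20-u[:,0]*s/1e3]
o=ortho(c,p,.50,.66,.02,.20,.145,s); h=cv2.cvtColor(o,cv2.COLOR_BGR2HSV)
yel=((h[...,0]>15)&(h[...,0]<35)&(h[...,1]>140)).astype(np.uint8)
k=max(cv2.findContours(yel,0,1)[0],key=lambda q:cv2.contourArea(q)*(q[:,0,0].mean()<480)); print("yellow",rectpts(W(k[:,0])))
o2=ortho(c,p,.50,.66,.02,.20,.150,s); x,y,w,hh=cv2.boundingRect(k)
m=np.zeros(o2.shape[:2],np.uint8); m[y-5:y+hh+5,x-5:x+w+5]=(o2[y-5:y+hh+5,x-5:x+w+5].max(2)<60)
m=cv2.morphologyEx(m,cv2.MORPH_OPEN,np.ones((9,9)))
k=max(cv2.findContours(m,0,1)[0],key=cv2.contourArea); print("cap",rectpts(W(k[:,0])))
q=np.array([[549,121],[684,157],[645,295],[512,258]],float)-[401,0]; w=np.c_[.66-q[:,1]*.45/1e3,.20-q[:,0]*.45/1e3]; print("plate",w.mean(0),rectpts(w))
cam=c["extrinsics"]; print(goto(robot,[.562,.112,.30],np.radians(-15)))
# fine slot profiles from raw views: d1 & d4 at floor height z=.020
from numpy import *
E
```

```text
yellow [566.1 111.5  23.6  23.3  70.8]
cap [566.5 111.5  16.1  16.  -19. ]
plate [0.5665125 0.111575 ] [566.4 111.4  64.5  62.9 -15.1]
('turn', array([0.0013, 0.0032, 0.2632]), 'shift', array([ 73.9, -23.7, 126.8]))
```

Probe is at (566.3,111.5), grip yaw -19.1°, and the stand hole is at (566.4,111.5). Taking the probe.

Emit:
apply_moves(
  series=[
    [[0,0,0],[0,0,0.111]],
    [[0,0,0],[0,0,0.111]],
    [[0,0,0],[0,0,0.111]],
    [[26,-10,0],[0,0,0]],
    [[26,-10,0],[0,0,0]],
    [[25,-9,0],[0,0,0]],
    [[0,0,20],[0,0,0]],
    [[0,0,20],[0,0,0]],
    [[0,0,0],[0,0,0]],
    [[0,0,0],[0,0,0]],
    [[0,0,0],[0,0,0]],
  ],
)

```text
t: 21.28
tool_pos: [0.5671, 0.1093, 0.3893]
orientation: [3.098, -0.523, -0.0]
force: [0.0, 0.8, 0.3]
opening: 0.0556
gripper_force: 0.0
```

```bash
python3 - <<'E'
from h import *; from plant import robot
print(goto(robot,[.5663,.1115,.282],np.radians(-19.1)),robot.read_state()["q"].round(2))
E
```

```text
('turn', array([ 0.0002, -0.    , -0.0011]), 'shift', array([ -1.5,  -1.8, 107.3])) [ 0.1   0.08  1.57 -0.    1.49  2.01]
```

Emit:
apply_moves(
  series=[
    [[-1.5,-2,10],[0,0,0]],
    [[0,0,25],[0,0,0]],
    [[0,0,25],[0,0,0]],
    [[0,0,20],[0,0,0]],
    [[0,0,15],[0,0,0]],
    [[0,0,9],[0,0,0]],
    [[0,0,4],[0,0,0]],
    [[0,0,0],[0,0,0]],
    [[0,0,0],[0,0,0]],
    [[0,0,0],[0,0,0]],
  ],
)

```text
t: 22.12
tool_pos: [0.567, 0.1128, 0.2823]
orientation: [-3.097, 0.521, -0.004]
force: [-1.3, -0.4, 0.1]
opening: 0.0563
gripper_force: 0.0
```

Emit:
apply_moves(
  series=[
    [[0,0,0],[0,0,0]],
    [[0,0,0],[0,0,0]],
    [[0,0,0],[0,0,0]],
    [[0,0,0],[0,0,0]],
    [[0,0,0],[0,0,0]],
    [[0,0,0],[0,0,0]],
    [[0,0,0],[0,0,0]],
    [[0,0,0],[0,0,0]],
    [[0,0,0],[0,0,0]],
    [[0,0,0],[0,0,0]],
    [[0,0,0],[0,0,0]],
  ],
  claw=0.1,
  newtons=40,
)

```text
t: 23.03
tool_pos: [0.5664, 0.1126, 0.2808]
orientation: [3.098, -0.521, 0.0]
force: [-0.6, -1.7, 2.0]
opening: 0.0238
gripper_force: 40.0
```

```bash
python3 - <<'E'
from h import *; from plant import robot
s=robot.read_state(); print(s["tool_pos"].round(4),s["orientation"].round(3),s["force"].round(1),s["wrist_torque"].round(2))
E
cp pics/d1_raw.png pics/d4_raw.png . ; python3 - <<'E'
import cv2,numpy as np
from h import *
for n,y1,sx,sy,yaw in(("d1",.05,581.5,-53.9,-2.4),("d2",.05,581.5,-53.9,-2.4),("d3",-.24,562.5,-345.5,-6.4),("d4",-.24,562.5,-345.5,-6.4)):
    p=cv2.imread(f"pics/{n}.png").astype(np.float32).sum(2); k=.5; a=np.radians(yaw); t=np.arange(-24,25,1.)
    U,T=np.meshgrid(np.arange(-6,3,.5),t,indexing="ij")
    x=sx+U*np.cos(a)-T*np.sin(a); y=sy+U*np.sin(a)+T*np.cos(a)
    v=cv2.remap(p,np.float32((y1*1000-y)/k),np.float32((640-x)/k),1); v=np.median(v,0)
    i=np.argsort(-(v-np.median(v)))[:12]; print(n,[(int(t[j]),int(v[j]-np.median(v))) for j in sorted(i)])
E
```

```text
[0.5664 0.1126 0.2808] [ 3.098 -0.521  0.   ] [-0.6 -1.7  2. ] [-0.16  0.16  0.01]
d1 [(-21, 2), (-18, 2), (-11, 2), (-10, 1), (-9, 3), (-8, 3), (-4, 4), (-1, 11), (0, 19), (1, 10), (9, 9), (10, 16)]
d2 [(-24, 8), (-21, 3), (-20, 4), (-19, 1), (-18, 2), (-17, 2), (-15, 2), (-3, 2), (-1, 3), (0, 23), (1, 16), (20, 2)]
d3 [(-24, 13), (-22, 3), (-20, 2), (-19, 2), (-9, 4), (-7, 3), (2, 2), (4, 3), (9, 4), (11, 2), (20, 2), (22, 2)]
d4 [(-16, 2), (-14, 3), (-13, 3), (-10, 4), (-6, 4), (-5, 13), (-4, 8), (4, 7), (5, 20), (6, 10), (9, 2), (18, 2)]
```

Gripped, opening 23.8 mm. The slot profiles hint at holes near t≈+5 mm (green) and t≈0 (blue), which sliding will confirm. Lifting now and moving to the green slot.

Emit:
apply_moves(
  series=[
    [[0,0,-5],[0,0,0]],
    [[0,0,-15],[0,0,0]],
    [[0,0,-25],[0,0,0]],
    [[0,0,-25],[0,0,0]],
    [[0,0,-15],[0,0,0]],
    [[0,0,0],[0,0,-0.1]],
    [[0,0,0],[0,0,-0.1]],
    [[0,0,0],[0,0,-0.0915]],
    [[0,0,0],[0,0,0]],
    [[0,0,0],[0,0,0]],
  ],
)

```text
t: 23.87
tool_pos: [0.5663, 0.1127, 0.3657]
orientation: [-3.141, 0.07, 0.0]
force: [-0.3, -0.7, -2.1]
opening: 0.024
gripper_force: 40.0
```

```bash
python3 - <<'E'
from h import *; from plant import robot
s=robot.read_state(); print(s["force"].round(2),s["wrist_torque"].round(2),s["opening"])
print(goto(robot,[.5812,-.0619,.335],np.radians(-2.4)))
p,d=robot.read_camera("scene"); cv2.imwrite("pics/sc.png",cv2.resize(p[100:380,200:520],None,fx=2,fy=2))
E
```

```text
[-0.3  -0.71 -2.06] [ 0.1  -0.02 -0.03] 0.023950232076171925
('turn', array([-0.0001,  0.0003, -0.0026]), 'shift', array([ 22.2, 173.9,  30.7]))
```

View pics/sc.png

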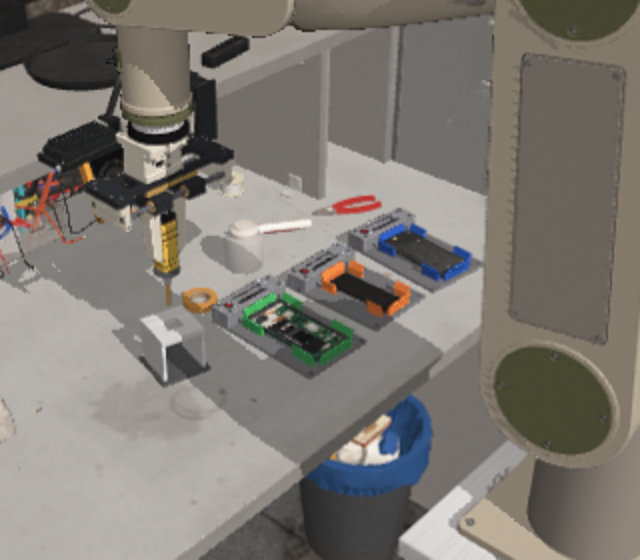

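The probe is held upright above the stand with its pin clear. On to the green slot.

Emit:
apply_moves(
  series=[
    [[4,28,0],[0,0,0]],
    [[4,35,0],[0,0,0]],
    [[4,35,0],[0,0,0]],
    [[4,35,0],[0,0,0]],
    [[4,25,0],[0,0,0]],
    [[2,16,10],[0,0,0]],
    [[0,0,10],[0,0,0]],
    [[0,0,10],[0,0,0]],
    [[0,0,0],[0,0,0]],
    [[0,0,0],[0,0,0]],
    [[0,0,0],[0,0,0]],
  ],
)

```text
t: 24.83
tool_pos: [0.5811, -0.061, 0.3358]
orientation: [-3.141, 0.064, 0.0]
force: [-0.2, 0.1, -0.6]
opening: 0.0239
gripper_force: 40.0
```

```bash
python3 - <<'E'
from h import *; from plant import robot
s=robot.read_state(); print(s["tool_pos"].round(4),s["force"].round(2),abs(s["dq"]).max().round(3))
print(goto(robot,[.5815,-.0619,.290],np.radians(-2.4)))
# tip seen from top / scene cameras: expected pixel of the tip vs picture (yellow grip centre by colour)
for n in("top","scene"):
    p,d=robot.read_camera(n); c=robot.calibration(n); t=s["tool_pos"]
    print(n,proj(c,[[t[0],t[1],t[2]-.2658],[t[0],t[1],t[2]-.167]]).round(0).tolist())
    if n=="scene":
        u,v=proj(c,[[t[0],t[1],t[2]-.24]])[0].astype(int); cv2.imwrite("pics/tip.png",cv2.resize(p[v-70:v+70,u-70:u+70],None,fx=4,fy=4)); print(u-70,v-70)
E
```

```text
[ 0.5811 -0.061   0.3358] [-0.22  0.08 -0.64] 0.014
('turn', array([-0.0003,  0.0002,  0.0012]), 'shift', array([ 0.4,  0.9, 45.8]))
top [[362.0, 223.0], [365.0, 214.0]]
scene [[325.0, 234.0], [325.0, 204.0]]
254 156
```

View pics/tip.png

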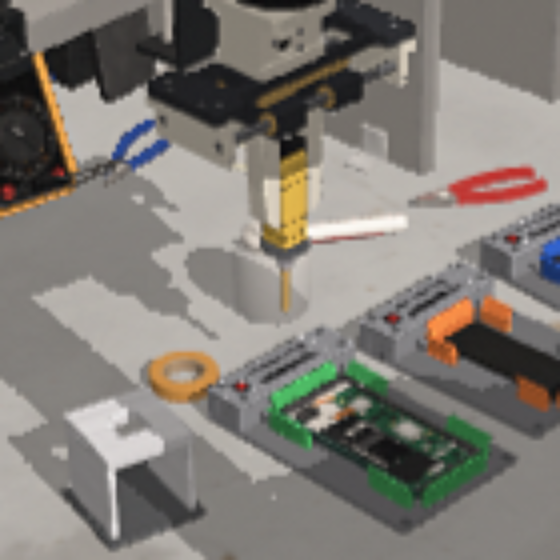

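The tip shows at crop (286,311), which is pixel (325.5,234). That matches the predicted (325,234), so the tip model holds. Entering the slot.

Emit:
apply_moves(
  series=[
    [[0.4,1,15],[0,0,0]],
    [[0,0,15],[0,0,0]],
    [[0,0,10],[0,0,0]],
    [[0,0,4],[0,0,0]],
    [[0,0,2],[0,0,0]],
    [[0,0,2],[0,0,0]],
    [[0,0,2],[0,0,0]],
    [[0,0,1],[0,0,0]],
    [[0,0,1],[0,0,0]],
    [[0,0,0],[0,0,0]],
    [[0,0,0],[0,0,0]],
  ],
)

```text
t: 25.85
tool_pos: [0.5817, -0.0632, 0.2844]
orientation: [3.141, -0.066, 0.002]
force: [0.8, 1.3, 1.5]
opening: 0.0239
gripper_force: 40.0
```

```bash
cat > st.py <<'E'
from h import *; from plant import robot
s=robot.read_state(); print(s["tool_pos"].round(4),s["orientation"].round(3),"F",s["force"].round(2),"M",s["wrist_torque"].round(2),"open",s["opening"].round(4))
for n,sx,sy,yaw in(("green",.5815,-.0539,-2.4),("blue",.5625,-.3455,-6.4)):
    a=np.radians(yaw); r=(s["tool_pos"][:2]-[sx,sy])*1000; print(n,"u,t",np.round([r@[np.cos(a),np.sin(a)],r@[-np.sin(a),np.cos(a)]],1),"tip z",round((s["tool_pos"][2]-.2658)*1000,1))
E
python3 st.py
```

```text
Traceback (most recent call last):
  File "st.py", line 2, in <module>
    s=robot.read_state(); print(s["tool_pos"].round(4),s["orientation"].round(3),"F",s["force"].round(2),"M",s["wrist_torque"].round(2),"open",s["opening"].round(4))
                                                                                                                                               ^^^^^^^^^^^^^^^^^^
AttributeError: 'float' object has no attribute 'round'
```

Emit:
apply_moves(
  series=[
    [[0,0,1],[0,0,0]],
    [[0,0,1],[0,0,0]],
    [[0,-1,0],[0,0,0]],
    [[0,-1,0],[0,0,0]],
    [[0,-1,0],[0,0,0]],
    [[0,-1,0],[0,0,0]],
    [[0,-1,0],[0,0,0]],
    [[0,-1,0],[0,0,0]],
    [[0,-1,0],[0,0,0]],
    [[0,-1,0],[0,0,0]],
    [[0,0,0],[0,0,0]],
  ],
)

```text
t: 26.77
tool_pos: [0.5818, -0.0545, 0.2817]
orientation: [-3.14, 0.065, 0.0]
force: [0.9, 2.6, 1.2]
opening: 0.024
gripper_force: 40.0
```

```bash
sed -i 's/s\["opening"\].round(4)/s["opening"]/' st.py; python3 st.py
```

```text
[ 0.5818 -0.0545  0.2817] [-3.14   0.065  0.   ] F [0.94 2.56 1.21] M [ 0.79 -0.12  0.06] open 0.023967390660245443
green u,t [ 0.3 -0.6] tip z 15.9
blue u,t [-13.3 291.3] tip z 15.9
```

Emit:
apply_moves(
  series=[
    [[0,-1,0],[0,0,0]],
    [[0,-1,0],[0,0,0]],
    [[0,-1,0],[0,0,0]],
    [[0,0,0],[0,0,0]],
  ],
)

```text
t: 27.1
tool_pos: [0.5817, -0.052, 0.2814]
orientation: [3.141, -0.065, -0.001]
force: [0.2, -0.3, -1.2]
opening: 0.0239
gripper_force: 40.0
```

```bash
python3 st.py
```

```text
[ 0.5817 -0.052   0.2814] [ 3.141e+00 -6.500e-02 -1.000e-03] F [ 0.24 -0.31 -1.23] M [-0.    0.11  0.01] open 0.02394856221175549
green u,t [0.1 1.9] tip z 15.6
blue u,t [-13.6 293.8] tip z 15.6
```

The vertical force fell from +1.2 to -1.2 N at t≈1.9, so the tip dropped into the hole. Centring 2 mm further and pressing.

Emit:
apply_moves(
  series=[
    [[0,-1,0],[0,0,0]],
    [[0,-1,0],[0,0,0]],
    [[0,0,2],[0,0,0]],
    [[0,0,2],[0,0,0]],
    [[0,0,2],[0,0,0]],
    [[0,0,2],[0,0,0]],
    [[0,0,2],[0,0,0]],
    [[0,0,2],[0,0,0]],
    [[0,0,1],[0,0,0]],
    [[0,0,1],[0,0,0]],
    [[0,0,0],[0,0,0]],
  ],
)

```text
t: 28.02
tool_pos: [0.5821, -0.0501, 0.2676]
orientation: [-3.141, 0.066, -0.0]
force: [-0.0, 0.8, 1.6]
opening: 0.0239
gripper_force: 40.0
```

```bash
python3 st.py
```

```text
[ 0.5821 -0.0501  0.2676] [-3.141  0.066 -0.   ] F [-0.04  0.81  1.61] M [ 0.29 -0.19  0.02] open 0.023866007274919165
green u,t [0.4 3.8] tip z 1.8
blue u,t [-13.5 295.7] tip z 1.8
```

Emit:
apply_moves(
  series=[
    [[0,0,1],[0,0,0]],
    [[0,0,1],[0,0,0]],
    [[0,0,1],[0,0,0]],
    [[0,0,1],[0,0,0]],
    [[0,0,0],[0,0,0]],
    [[0,0,0],[0,0,0]],
  ],
)

```text
t: 28.52
tool_pos: [0.582, -0.0501, 0.2638]
orientation: [3.141, -0.065, 0.0]
force: [0.4, 0.6, 2.0]
opening: 0.0239
gripper_force: 40.0
```

```bash
python3 st.py
```

```text
[ 0.582  -0.0501  0.2638] [ 3.141 -0.065  0.   ] F [0.39 0.56 1.98] M [ 0.33 -0.14 -0.  ] open 0.023925358518175642
green u,t [0.4 3.8] tip z -2.0
blue u,t [-13.5 295.7] tip z -2.0
```

Emit:
apply_moves(
  series=[
    [[0,0,1],[0,0,0]],
    [[0,0,0.5],[0,0,0]],
    [[0,0,0.5],[0,0,0]],
    [[0,0,0],[0,0,0]],
    [[0,0,0],[0,0,0]],
  ],
)

```text
t: 28.93
tool_pos: [0.5821, -0.0501, 0.2621]
orientation: [3.141, -0.066, 0.001]
force: [1.1, 1.0, 5.2]
opening: 0.024
gripper_force: 40.0
```

```bash
python3 st.py
```

```text
[ 0.5821 -0.0501  0.2621] [ 3.141e+00 -6.600e-02  1.000e-03] F [1.14 1.03 5.2 ] M [ 0.37  0.07 -0.01] open 0.023959392275149823
green u,t [0.4 3.8] tip z -3.7
blue u,t [-13.5 295.7] tip z -3.7
```

Emit:
apply_moves(
  series=[
    [[0,0,0.7],[0,0,0]],
    [[0,0,0.6],[0,0,0]],
    [[0,0,0],[0,0,0]],
    [[0,0,0],[0,0,0]],
  ],
)

```text
t: 29.27
tool_pos: [0.5822, -0.0501, 0.2617]
orientation: [3.141, -0.065, 0.001]
force: [-2.6, 1.2, 11.0]
opening: 0.0234
gripper_force: 40.0
```

Emit:
apply_moves(
  series=[
    [[0,0,-5],[0,0,0]],
    [[0,0,-8],[0,0,0]],
    [[0,0,-12],[0,0,0]],
    [[0,0,-20],[0,0,0]],
    [[0,0,-20],[0,0,0]],
    [[0,0,-15],[0,0,0]],
    [[0,0,0],[0,0,0.035]],
    [[0,0,0],[0,0,0.035]],
    [[0,0,0],[0,0,0]],
    [[0,0,0],[0,0,0]],
  ],
)

```text
t: 30.1
tool_pos: [0.5818, -0.0502, 0.3405]
orientation: [3.137, -0.174, -0.001]
force: [0.4, -0.7, -0.7]
opening: 0.0235
gripper_force: 40.0
```

```bash
python3 st.py; python3 - <<'E'
from h import *; from plant import robot
print(goto(robot,[.5616,-.3534,.330],np.radians(-6.4)))
c=robot.calibration("wrist"); p,d=robot.read_camera("wrist"); cv2.imwrite("pics/wg.png",p)
b=p.astype(int); m=((b[...,2]>130)&(b[...,1]<80)&(b[...,0]<80)).astype(np.uint8)
n,l,stt,ce=cv2.connectedComponentsWithStats(m)
print(proj(c,[[.5832,-.0129,.028],[.5832,-.0129,.036]]).round(1))
for i in range(1,n):
    if stt[i,4]>15: print(stt[i],ce[i].round(1),np.median(d[l==i]))
E
```

```text
[ 0.5818 -0.0502  0.3405] [ 3.137e+00 -1.740e-01 -1.000e-03] F [ 0.42 -0.68 -0.7 ] M [ 0.1  -0.03  0.01] open 0.02353640367129599
green u,t [0.1 3.7] tip z 74.7
blue u,t [-13.8 295.6] tip z 74.7
('turn', array([0.0001, 0.0006, 0.0009]), 'shift', array([ 13.8, 303.6,  10.5]))
[[272.5 230.6]
 [271.3 233.1]]
[485   0  51  25 717] [514.2   8.7] 0.2737924
[266 226  12  13 114] [271.9 232. ] 0.29287842
[444 233  10  10  79] [448.4 237.6] 0.30192384
[522 255   4  28  73] [523.5 268.9] 0.32782283
[450 263   3  25  49] [450.7 273.3] 0.32823586
```

```bash
cat > pin.py <<'E'
from h import *; from plant import robot
c=robot.calibration("wrist"); p,d=robot.read_camera("wrist")
b=p.astype(int); m=((b[...,2]>130)&(b[...,1]<80)&(b[...,0]<80)).astype(np.uint8)
n,l,stt,ce=cv2.connectedComponentsWithStats(m); E=np.array(c["extrinsics"])
for i in range(1,n):
    if 50<stt[i,4]<160:
        z=np.median(d[l==i]); q=cv2.undistortPoints(ce[i].reshape(1,1,2),K(c),c["D"])[0,0]
        print("red",ce[i].round(0),(E[:3,:3].T@(np.r_[q,1]*z-E[:3,3])).round(4))
E
python3 pin.py
```

```text
red [272. 232.] [ 0.5839 -0.0133  0.0355]
red [448. 238.] [ 0.5616 -0.1531  0.0275]
red [524. 270.] [ 0.5196 -0.2231  0.0097]
```

Emit:
apply_moves(
  series=[
    [[1,30,0],[0,0,0]],
    [[1,40,0],[0,0,0]],
    [[2,40,0],[0,0,0]],
    [[2,40,0],[0,0,0]],
    [[2,40,0],[0,0,0]],
    [[2,40,0],[0,0,0]],
    [[2,40,0],[0,0,0]],
    [[2,33,0],[0,0,0]],
    [[0,0,0],[0,0,0]],
    [[0,0,0],[0,0,0]],
    [[0,0,0],[0,0,0]],
  ],
)

```text
t: 31.12
tool_pos: [0.562, -0.3526, 0.3398]
orientation: [-3.136, 0.176, 0.001]
force: [0.8, 0.1, -0.6]
opening: 0.0237
gripper_force: 40.0
```

```bash
python3 st.py; python3 - <<'E'
from h import *; from plant import robot
print(goto(robot,[.5616,-.3534,.2838],np.radians(-6.4)))
E
```

```text
[ 0.562  -0.3526  0.3398] [-3.136e+00  1.760e-01  1.000e-03] F [ 0.78  0.15 -0.63] M [ 0.03  0.03 -0.03] open 0.02374474677856708
green u,t [  -7.  -299.3] tip z 74.0
blue u,t [ 0.3 -7.1] tip z 74.0
('turn', array([-0.0011,  0.001 , -0.0002]), 'shift', array([-0.3,  0.8, 56. ]))
```

Green pin top is at 35.5 mm against 27.5 mm for the unpressed orange, so it's fully up. Now the blue slot.

Emit:
apply_moves(
  series=[
    [[-0.3,1,20],[0,0,0]],
    [[0,0,15],[0,0,0]],
    [[0,0,10],[0,0,0]],
    [[0,0,4],[0,0,0]],
    [[0,0,2],[0,0,0]],
    [[0,0,2],[0,0,0]],
    [[0,0,2],[0,0,0]],
    [[0,0,1],[0,0,0]],
    [[0,0,1],[0,0,0]],
    [[0,0,1],[0,0,0]],
    [[0,0,0],[0,0,0]],
  ],
)

```text
t: 32.03
tool_pos: [0.5619, -0.3539, 0.283]
orientation: [3.136, -0.175, 0.002]
force: [1.0, -0.7, 0.8]
opening: 0.0241
gripper_force: 40.0
```

```bash
python3 st.py
```

```text
[ 0.5619 -0.3539  0.283 ] [ 3.136e+00 -1.750e-01  2.000e-03] F [ 1.03 -0.72  0.85] M [ 0.16 -0.19  0.03] open 0.02413648997647162
green u,t [  -7.  -300.5] tip z 17.2
blue u,t [ 0.4 -8.4] tip z 17.2
```

Emit:
apply_moves(
  series=[
    [[0,-1,0],[0,0,0]],
    [[0,-1,0],[0,0,0]],
    [[0,-1,0],[0,0,0]],
    [[0,-1,0],[0,0,0]],
    [[0,0,0],[0,0,0]],
  ],
)

```text
t: 32.45
tool_pos: [0.562, -0.3494, 0.282]
orientation: [-3.136, 0.175, 0.001]
force: [0.4, -0.3, -1.6]
opening: 0.0239
gripper_force: 40.0
```

```bash
python3 st.py
```

```text
[ 0.562  -0.3494  0.282 ] [-3.136e+00  1.750e-01  1.000e-03] F [ 0.42 -0.34 -1.57] M [0.06 0.07 0.05] open 0.02390948426748638
green u,t [  -7.1 -296.1] tip z 16.2
blue u,t [-0.  -3.9] tip z 16.2
```

Emit:
apply_moves(
  series=[
    [[0,-1,0],[0,0,0]],
    [[0,-1,0],[0,0,0]],
    [[0,-1,0],[0,0,0]],
    [[0,0,0],[0,0,0]],
  ],
)

```text
t: 32.78
tool_pos: [0.5625, -0.3466, 0.2822]
orientation: [-3.136, 0.175, 0.0]
force: [0.3, 0.6, -0.9]
opening: 0.0239
gripper_force: 40.0
```

```bash
python3 st.py
```

```text
[ 0.5625 -0.3466  0.2822] [-3.136  0.175  0.   ] F [ 0.31  0.63 -0.9 ] M [0.06 0.08 0.03] open 0.023902562574037712
green u,t [  -6.8 -293.2] tip z 16.4
blue u,t [ 0.1 -1.1] tip z 16.4
```

The tip dropped by t≈-3.9 and is free in the hole. Pressing.

Emit:
apply_moves(
  series=[
    [[0,0,3],[0,0,0]],
    [[0,0,2],[0,0,0]],
    [[0,0,2],[0,0,0]],
    [[0,0,2],[0,0,0]],
    [[0,0,2],[0,0,0]],
    [[0,0,2],[0,0,0]],
    [[0,0,2],[0,0,0]],
    [[0,0,1.5],[0,0,0]],
    [[0,0,1],[0,0,0]],
    [[0,0,1],[0,0,0]],
    [[0,0,0],[0,0,0]],
  ],
)

```text
t: 33.7
tool_pos: [0.5625, -0.3468, 0.2639]
orientation: [3.137, -0.175, 0.0]
force: [2.2, 0.2, 2.8]
opening: 0.0237
gripper_force: 40.0
```

```bash
python3 st.py
```

```text
[ 0.5625 -0.3468  0.2639] [ 3.137 -0.175  0.   ] F [2.25 0.22 2.79] M [-0.03 -0.3  -0.01] open 0.02371244081830291
green u,t [  -6.7 -293.5] tip z -1.9
blue u,t [ 0.2 -1.3] tip z -1.9
```

Emit:
apply_moves(
  series=[
    [[0,0,0.7],[0,0,0]],
    [[0,0,0.6],[0,0,0]],
    [[0,0,0],[0,0,0]],
    [[0,0,0],[0,0,0]],
  ],
)

```text
t: 34.03
tool_pos: [0.5625, -0.3468, 0.2627]
orientation: [3.137, -0.175, 0.0]
force: [0.8, -0.8, 2.5]
opening: 0.0239
gripper_force: 40.0
```

```bash
python3 st.py; python3 pin.py
```

```text
[ 0.5625 -0.3468  0.2627] [ 3.137 -0.175  0.   ] F [ 0.8  -0.77  2.51] M [-0.02 -0.19 -0.01] open 0.023929132753171545
green u,t [  -6.7 -293.5] tip z -3.1
blue u,t [ 0.1 -1.3] tip z -3.1
red [44.  3.] [ 0.717  -0.2153  0.0126]
red [  4. 293.] [ 0.5613 -0.1537  0.0276]
```

Emit:
apply_moves(
  series=[
    [[0,0,0.8],[0,0,0]],
    [[0,0,0.7],[0,0,0]],
    [[0,0,0.5],[0,0,0]],
    [[0,0,0],[0,0,0]],
    [[0,0,0],[0,0,0]],
  ],
)

```text
t: 34.5
tool_pos: [0.5626, -0.3469, 0.2618]
orientation: [3.136, -0.175, 0.001]
force: [-1.1, 1.2, 7.7]
opening: 0.0239
gripper_force: 40.0
```

```bash
python3 st.py
```

```text
[ 0.5626 -0.3469  0.2618] [ 3.136e+00 -1.750e-01  1.000e-03] F [-1.05  1.21  7.68] M [0.37 0.38 0.02] open 0.023923113024811718
green u,t [  -6.6 -293.5] tip z -4.0
blue u,t [ 0.3 -1.4] tip z -4.0
```

Emit:
apply_moves(
  series=[
    [[0,0,0.5],[0,0,0]],
    [[0,0,0.3],[0,0,0]],
    [[0,0,0],[0,0,0]],
    [[0,0,0],[0,0,0]],
  ],
)

```text
t: 34.83
tool_pos: [0.5627, -0.3469, 0.2616]
orientation: [3.136, -0.175, 0.001]
force: [-3.8, 2.4, 13.6]
opening: 0.0238
gripper_force: 40.0
```

Emit:
apply_moves(
  series=[
    [[0,0,-5],[0,0,0]],
    [[0,0,-8],[0,0,0]],
    [[0,0,-12],[0,0,0]],
    [[0,0,-20],[0,0,0]],
    [[0,0,-25],[0,0,0]],
    [[0,0,-30],[0,0,0]],
    [[0,0,-10],[0,0,0]],
    [[0,0,0],[0,0,0]],
    [[0,0,0],[0,0,0]],
  ],
)

```text
t: 35.58
tool_pos: [0.5625, -0.3468, 0.3697]
orientation: [3.136, -0.175, 0.001]
force: [-0.2, 0.2, -2.1]
opening: 0.024
gripper_force: 40.0
```

```bash
python3 st.py; python3 pin.py; python3 - <<'E'
from h import *; from plant import robot
print(goto(robot,[.5664,.1117,.365],np.radians(-15.1)))
E
```

```text
[ 0.5625 -0.3468  0.3697] [ 3.136e+00 -1.750e-01  1.000e-03] F [-0.23  0.18 -2.1 ] M [0.02 0.02 0.05] open 0.02396853695037514
green u,t [  -6.7 -293.5] tip z 103.9
blue u,t [ 0.1 -1.3] tip z 103.9
red [270. 221.] [ 0.5676 -0.3051  0.0357]
red [102. 244.] [ 0.5618 -0.153   0.0277]
red [199. 270.] [ 0.5231 -0.2276  0.0105]
red [135. 278.] [ 0.5222 -0.1652  0.0113]
('turn', array([-0.0009,  0.002 ,  0.1518]), 'shift', array([-115.3, -443.6,    3.1]))
```

Blue pin is up, top at 35.7 mm. Returning the probe to the stand.

Emit:
apply_moves(
  series=[
    [[0,-20,0],[0,0,0.076]],
    [[0,-30,0],[0,0,0.076]],
    [[-10,-38,0],[0,0,0]],
    [[-10,-38,0],[0,0,0]],
    [[-10,-38,0],[0,0,0]],
    [[-10,-38,0],[0,0,0]],
    [[-10,-38,0],[0,0,0]],
    [[-10,-38,0],[0,0,0]],
    [[-10,-38,0],[0,0,0]],
    [[-10,-38,0],[0,0,0]],
    [[0,0,0],[0,0,0]],
    [[0,0,0],[0,0,0]],
  ],
)

```text
t: 36.63
tool_pos: [0.5715, 0.0191, 0.3672]
orientation: [3.115, -0.407, -0.006]
force: [-1.3, -0.7, -0.3]
opening: 0.024
gripper_force: 40.0
```

```bash
python3 - <<'E'
from h import *; from plant import robot
print(goto(robot,[.5664,.1117,.345],np.radians(-15.1)),robot.read_state()["tool_pos"])
E
```

```text
('turn', array([0.0008, 0.0041, 0.0039]), 'shift', array([-29.1, -88.1,  22.2])) [0.57151052 0.01911283 0.36718112]
```

Emit:
apply_moves(
  series=[
    [[-10,-30,0],[0,0,0]],
    [[-10,-30,0],[0,0,0]],
    [[-9,-20,0],[0,0,0]],
    [[0,-8,0],[0,0,0]],
    [[0,0,0],[0,0,0]],
    [[0,0,0],[0,0,0]],
    [[0,0,0],[0,0,0]],
    [[0,0,0],[0,0,0]],
  ],
)

```text
t: 37.3
tool_pos: [0.5675, 0.1079, 0.3694]
orientation: [3.113, -0.416, -0.001]
force: [0.0, 0.2, -0.8]
opening: 0.0237
gripper_force: 40.0
```

```bash
python3 - <<'E'
from h import *; from plant import robot
print(goto(robot,[.5664,.1117,.345],np.radians(-15.1)),robot.read_state()["tool_pos"])
E
```

```text
('turn', array([ 0.0006,  0.0004, -0.002 ]), 'shift', array([-2. , -3.4, 24.4])) [0.56746957 0.1078519  0.36944767]
```

Emit:
apply_moves(
  series=[
    [[-2,-3.5,0],[0,0,0]],
    [[0,0,0],[0,0,0]],
    [[0,0,10],[0,0,0]],
    [[0,0,10],[0,0,0]],
    [[0,0,10],[0,0,0]],
    [[0,0,10],[0,0,0]],
    [[0,0,10],[0,0,0]],
    [[0,0,10],[0,0,0]],
    [[0,0,8],[0,0,0]],
    [[0,0,0],[0,0,0]],
    [[0,0,0],[0,0,0]],
  ],
)

```text
t: 38.22
tool_pos: [0.566, 0.1133, 0.3011]
orientation: [3.114, -0.413, -0.002]
force: [-0.2, -0.4, -0.9]
opening: 0.0239
gripper_force: 40.0
```

```bash
python3 st.py | head -1
```

```text
[0.566  0.1133 0.3011] [ 3.114e+00 -4.130e-01 -2.000e-03] F [-0.2  -0.43 -0.88] M [ 0.06  0.02 -0.03] open 0.0239301803799091
```

Emit:
apply_moves(
  series=[
    [[0,1.5,0],[0,0,0]],
    [[0,0,4],[0,0,0]],
    [[0,0,4],[0,0,0]],
    [[0,0,4],[0,0,0]],
    [[0,0,3],[0,0,0]],
    [[0,0,2],[0,0,0]],
    [[0,0,2],[0,0,0]],
    [[0,0,0],[0,0,0]],
    [[0,0,0],[0,0,0]],
  ],
)

```text
t: 38.97
tool_pos: [0.5658, 0.1119, 0.2827]
orientation: [3.114, -0.413, -0.0]
force: [-0.6, -0.2, -1.2]
opening: 0.0234
gripper_force: 40.0
```

```bash
python3 st.py | head -1
```

```text
[0.5658 0.1119 0.2827] [ 3.114 -0.413 -0.   ] F [-0.64 -0.15 -1.24] M [0.03 0.02 0.02] open 0.023420454883668267
```

Lowering the last 1.5–2 mm, then releasing and rising.

Emit:
apply_moves(
  series=[
    [[0,0,1],[0,0,0]],
    [[0,0,0.7],[0,0,0]],
    [[0,0,0],[0,0,0]],
    [[0,0,0],[0,0,0]],
  ],
)

```text
t: 39.3
tool_pos: [0.5658, 0.1119, 0.2811]
orientation: [3.114, -0.413, -0.0]
force: [-0.3, 0.4, -1.5]
opening: 0.0239
gripper_force: 40.0
```

Emit:
apply_moves(
  series=[
    [[0,0,0],[0,0,0]],
    [[0,0,0],[0,0,0]],
    [[0,0,0],[0,0,0]],
    [[0,0,0],[0,0,0]],
    [[0,0,0],[0,0,0]],
    [[0,0,-10],[0,0,0]],
    [[0,0,-25],[0,0,0]],
    [[0,0,-35],[0,0,0]],
    [[0,0,-35],[0,0,0]],
    [[0,0,-35],[0,0,0]],
    [[0,0,0],[0,0,0]],
    [[0,0,0],[0,0,0]],
  ],
  claw=0.6,
)

```text
t: 40.3
tool_pos: [0.5665, 0.1119, 0.4256]
orientation: [-3.113, 0.413, -0.011]
force: [0.3, 0.3, -1.5]
opening: 0.0557
gripper_force: 0.0
```

```bash
python3 - <<'E'
from h import *; from plant import robot
print(robot.read_state()["tool_pos"])
p,d=robot.read_camera("scene"); cv2.imwrite("pics/fin.png",cv2.resize(p[140:380,200:460],None,fx=2.4,fy=2.4))
E
```

```text
[0.56651892 0.11194052 0.42555381]
```

View pics/fin.png

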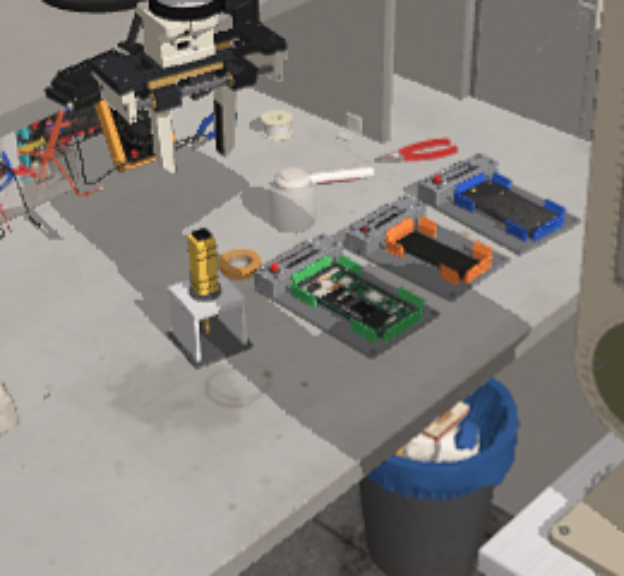

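The probe stands upright in its stand with the collar on the plate. Both parts are still seated, and the green and blue pins are up. The arm is clear, so I'm handing in.

```bash
python3 -c "
from plant import robot
print(robot.close_job())"
```

```text
the job is handed in; nothing more can be done
None
```

I seated the large frame in the green dock and the plain black back in the blue dock, pressed both test points until their red pins stood 8 mm up, put the probe back upright in its stand, and handed the job in at about 40 s; the verdict was not shown.

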